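Zero the length comparator on its setting rod

TASK

Zero the length comparator on its setting rod: take the steel rod with the blue sleeve from its wooden rest, lay it in the comparator's two vee rests and let go of it, so that it settles in both vees by itself. Then push the tailstock's runner (the one with the black knob) fully home, so that the rod is clamped against the dial gauge's plunger, and last turn the gauge's bezel until its red zero mark stands right at the pointer's tip. Let go of everything, and do not disturb the other things on the bench.

Things in the scene. Friction and masses are not known exactly. Their poses are not given: they have to be found in the camera images.
- setting_rod: Loose steel setting rod, a plain cylinder 110 mm long, 16 mm in diameter, about 0.2 kg, with a blue plastic sleeve 22 mm in diameter and 30 mm long round its middle: the place to grip. Origin at its centre, its y axis along the rod (either end may lead).
- rod_rack: Fixed wooden rest that holds the rod at the start, along its y, rod axis 42 mm above the bench. Base 64 x 100 mm, 12 mm high, origin under its centre; two cross blocks (56 mm wide, 46 mm high, 12 mm thick) at y = -40 and +40 mm, each with an open-topped notch 20 mm wide. Lift the rod straight up. Between the blocks the sleeve is clear for the fingers.
- comparator: Fixed length comparator: dark bed 76 x 310 mm (x, y), 36 mm high. Origin on the bench under its centre; x points away from the worker's side, y along the bed from the tailstock (-y end) to the dial gauge (+y end). Measuring axis along y at x = 0, 85 mm above the bench. Tailstock at y -118 to -88 mm, 100 mm high; gauge bracket at y 66 to 80 mm.
- cradle (a point): Fixed point on the measuring axis at the comparator's y = -11 mm, its axes. Lay the rod's centre here, +-5 mm along y: it is then free of runner and plunger, its axis through this point once settled. Two 90-degree vee rests, 10 mm thick, stand 34 mm either side along y (58 mm clear between for sleeve and fingers): vertex 74 mm, rims 92 mm above the bench, mouth 37 mm wide.
- plunger_tip (a point): Tip of the gauge's sprung plunger (10 mm diameter, about 1 N), on the measuring axis. Free, it stands at the comparator's y = +51 mm; when the rod is clamped by the runner fully home it is pushed in by 4 mm and the rod's centre lies at y = 0 of the comparator.
- runner_knob (a point): Centre of the black knurled knob at the outer end of the tailstock's push runner: a cylinder 26 mm in diameter and 32 mm long, its axis along the comparator's y, 85 mm above the bench. At the comparator's y = -158 mm when drawn right back; moves with the runner. It can be pinched from above or pushed on its outer end face.
- runner (a joint): How far the runner is pushed in towards the gauge, along the comparator's +y, in m: 0 fully drawn back, 0.024 fully home (the knob's shoulder meets the tailstock). It starts between 0 and 0.006, slides with about 6 N of friction and stays where it is left. Its inner end pushes the rod along the vees.
- dial_centre (a point): Fixed point on the bezel's axis, level with the front of the bezel's rim, 108 mm above the bench, at x = -12, y = +132 mm of the comparator. z: outward normal of the dial, leaning 28 degrees from vertical to the comparator's -x side; x: 12 o'clock (up the slope); y: the comparator's y.
- bezel (a joint): Steel bezel, 58 mm outside diameter, reaching 16 mm back (-z) from dial_centre; case, stem and bracket stay behind its back plane, so the rim can be taken across any diameter along -z. Angle in rad: 0 with the zero mark at 12 o'clock, growing anticlockwise facing the dial. Starts 0.6 to 2.1, friction about 0.06 N m, stays where left, stops at -6.3 and 6.3.
- zero_mark (a point): The red zero arrow on the white dial, a point 23 mm from the bezel's axis and 2 mm behind the rim's front. A red tick on the rim lies on the same radius. It turns with the bezel.
- pointer_tip (a point): Tip of the black pointer, 23 mm from the bezel's axis, 2 mm behind the rim's front; the short broad end is its tail. It turns clockwise by 0.63 rad for each mm that the plunger is pushed in, and stands still (near 12 o'clock) once the rod is clamped. Turning the bezel does not move it.
- parts_tray: Bystander: round sky-blue parts tray, 120 mm in diameter, 18 mm high, origin under its centre. It stands on the opposite side of the comparator from the rod's rest; leave it there.
- movement_cushion: Bystander: round black movement cushion in a steel ring, 92 mm in diameter, 31 mm high, origin under its centre. Leave it there.
- dome_cover: Bystander: clear dust dome with a sky-blue knob, 96 mm in diameter, 72 mm high, origin under its centre. Leave it there.
- red_press: Bystander: small hand press with a red head, base 75 x 100 mm, 170 mm high, origin under its base's centre. Leave it there.

How it is judged (in metres and radians):
On the way, in this order (a step that is already met when the one before it is completed fails the run):
1. the rod lies by itself in both vees, let go, its axis within 2 mm of the measuring axis, before it is clamped (x of setting_rod in the frame of comparator between -0.002 and 0.002 m and z of setting_rod in the frame of comparator between 0.083 and 0.087 m and angle between the y axis of setting_rod and the y axis of comparator, either way round below 0.03 rad and linear speed of setting_rod below 0.01 m/s and contact force between the fingers and setting_rod below 0.1 N and value of joint runner below 0.012 m), for 0.3 s.
2. the runner is pushed home (to within 1.5 mm) and the rod stands clamped against the plunger (x of setting_rod in the frame of comparator between -0.002 and 0.002 m and z of setting_rod in the frame of comparator between 0.083 and 0.087 m and angle between the y axis of setting_rod and the y axis of comparator, either way round below 0.03 rad and linear speed of setting_rod below 0.01 m/s and value of joint runner above 0.0225 m and y of setting_rod in the frame of comparator between -0.003 and 0.003 m), for 0.2 s.
At the end, for the whole second after the job is handed in: The rod rests in both vees (axis within 2 mm of the measuring axis and 0.03 rad of its direction, centre within 3 mm of the comparator's middle), the runner is home to within 1.5 mm, and the zero mark stands within 2 mm (about 5 degrees, 0.7 of a graduation) of the pointer's tip; all at rest (all of step 2 and distance between zero_mark and pointer_tip below 0.002 m and velocity of joint bezel between -0.05 and 0.05 rad/s); the robot touches nothing.
It fails at once if a bystander (tray, cushion, dome or press) is moved by more than 15 mm (distance of any of parts_tray, movement_cushion, dome_cover, red_press from where it was at the start of the episode above 0.015 m).
It also fails if it takes over 67 s, if anything falls off the work surface, if the arm or the gripper's body presses on something with over 40 N, if the wrist force passes 120 N, or if a joint passes its speed limit or range.

ROBOT

A 6-joint arm with a two-finger parallel gripper is mounted at the origin on the work surface. World frame = base frame: x ahead of the robot, y to its left, z up, the work surface at z = 0. Lengths are in m, angles in degrees, forces in N, time in s.
With the tool pointing down it reaches from about 0.25 to 0.725 m from the base axis. Payload 9.7 kg.
Tool frame: the origin (TCP) lies on the centre line of the jaws, within the pads' length; the fingertips stand 19 mm ahead of it and the grasp point (between the pads) is the TCP; z points along the fingers, y is the direction in which the jaws open and shut (so a half turn about z gives the same grasp; the last joint's range is limited). The gripper opens to 85 mm and grips with 20 to 120 N. Pads are 22 mm wide; open, the fingers measure 114 mm over their backs; the gripper's body (76 mm by 85 mm) begins 54 mm behind the grasp point. The pads swing forward as they close: fully open they stand 13 mm farther back than shut.
Start: joints at [65.374, 4.979, 10.078, 95.1, 0, 90], TCP at [0.229, 0.5, 0.25] pointing down, gripper open.
Joint ranges: [-179.16, 179.16], [-48.56, 103.87], [-65.8, 70.77], [-126.05, 130.52], [-82.76, 87.17], [-180, 180]. Speed limits (degrees/s): [127.2, 127.2, 147.25, 180, 180, 180].

INTERFACE

Orientations are given as [roll, pitch, yaw] about the fixed x, y, z axes, in that order (R = Rz(yaw) Ry(pitch) Rx(roll)).
In Python, from workcell import bot gives the robot as it stands.
- The arm moves only by the tool servo_tool, never from a script. Its argument "motion" is a list that holds one entry, the list of rows, each a list of 6 numbers: the shift along the tool's x, y, z in mm, then the turn, a rotation vector about the tool's x, y, z in rad. A call has 1 to 5 rows; each row shifts and turns the commanded pose from where the row before left it, along the tool's axes as they then stand; what a row does not reach is not made up. A row lasts 1/10 s, in which the tool goes at most 50 mm and 8.59 degrees, less where a joint would pass 70% of its speed; a pose out of reach is approached as far as the arm can. A call is refused whole if a number of a shift passes 50 or a number of a turn 0.15, either way. A call with a gripper value outside its range is refused whole. "gripper" is the finger opening in mm, from 0 to 85.4, set as the call begins (left out, the last holds). The fingers move at their own pace and stop on an object; "newtons" is the grip in N (left out, the last holds). Time passes only in rows, so rows that do not move let the fingers close. It gives the time, the measured TCP pose, the force and the opening at its end, in the units of the state.
- bot.get_obs(): the state, without advancing time (a new reading comes with each control period).
- bot.camera(name): name is "scene" or "top"; returns a dict with "color" (480x640x3 uint8, red, green, blue), "fx", "fy", "cx", "cy" (pixels), "R" (3x3) and "t" (3): a world point X has camera coordinates R X + t. Camera axes: x right, y down, z forward; pixel columns grow to the right and rows downward; lengths in m; the calibration is good to about 2 mm. A picture is of the moment at which its call begins. There is no depth.
- bot.job_done(): hands the job in, once; it reports no verdict.
Trained networks look in a picture, given as the dict that the camera call returned (one of the last four; its "shot" number tells which), for a name from the list of things; names that differ only in an ending like _2 or _b are one class to them, and where a whole thing is asked for, a point or a joint stands for the part that bears it (a point fixed in the world has none). Each returns a list of dicts, best first, with "confidence" (0 to 1); they miss things now and then, are a little off and sometimes report something else, mostly with a low value. They report only what shows in the picture. A call takes as long as a camera call.
- bot.look_for(picture, label): "rect" ([left, top, width, height] in pixels, round what is visible of it).
The state is a dict: "time": time; "q": joint angles; "qd": joint speeds; "joint_efforts": joint torques, N m; "ee_pos": TCP position; "tcp_rot": TCP orientation; "wrist_force": force on the tool from outside, world axes, zero at the start; "torque": the same for the moment, N m; "opening": finger opening in m.
Only numpy, scipy, OpenCV 4.12 (cv2) and the standard library are available. Lean on these libraries where they do the work, as an engineer would, in place of code of your own. Each camera call takes 0.05 s, during which the arm holds its last target.

## Working session

There is one attempt and no reset: what is moved stays moved. The work goes in short steps, Python scripts to look and compute and a tool call to move; the robot and the scene stay as the last step left them, time stands still between calls to the robot, and variables do not carry over. Pictures are saved under pics/ and viewed, and the job is handed in when it is done.

Besides the shell and the picture viewer there is one more tool, called after "Emit:" as name([rows], argument=value, ...), one row to a line, values as JSON. servo_tool: Moves the arm, as the interface text tells. Its arguments: {"type":"object","properties":{"motion":{"type":"array","items":{"type":"array","items":{"type":"array","items":{"type":"number"}}}},"gripper":{"type":"number"},"newtons":{"type":"number"}},"required":["motion"]}

```bash
ls; mkdir -p pics; python3 - <<'E'
from workcell import bot
import cv2,numpy as np
for n in("scene","top"):
    p=bot.camera(n); cv2.imwrite(f"pics/{n}0.png",p["color"][:,:,::-1])
    print(n,p["fx"],p["fy"],p["cx"],p["cy"],np.array(p["R"]).round(4).tolist(),np.array(p["t"]).round(4).tolist())
    for l in ["setting_rod","rod_rack","comparator","runner_knob","bezel","parts_tray","movement_cushion","dome_cover","red_press"]:
        print(l,[(d["rect"],round(d["confidence"],2)) for d in bot.look_for(p,l)[:2]])
print(bot.get_obs())
E
```

```text
pics
scene 535.1759908985669 535.1759908985669 324.09722903907897 236.76755341014257 [[-0.004, 0.9998, -0.017], [0.6659, -0.01, -0.746], [-0.7461, -0.0143, -0.6657]] [-0.0137, -0.3056, 1.7855]
setting_rod [([158.7, 228.6, 38.7, 11.5], 0.71)]
rod_rack [([158.7, 229.5, 38.3, 25.9], 0.64)]
comparator [([244.6, 222.6, 134.2, 56.8], 0.86)]
runner_knob [([246.0, 223.8, 137.5, 58.8], 0.71), ([242.6, 236.7, 41.6, 15.7], 0.66)]
bezel [([354.8, 228.1, 24.4, 6.9], 0.6)]
parts_tray [([436.7, 233.5, 45.8, 35.6], 0.58)]
movement_cushion [([246.4, 203.3, 32.2, 27.5], 0.93), ([364.4, 275.9, 53.1, 71.5], 0.51)]
dome_cover [([242.9, 307.6, 43.6, 43.9], 0.85)]
red_press [([364.1, 271.5, 53.6, 76.6], 0.83)]
top 569.6977907347249 569.6977907347249 318.70876588956736 249.18045690632763 [[0.0138, -0.9999, -0.0008], [-0.9852, -0.0135, -0.171], [0.1709, 0.0031, -0.9853]] [0.002, 0.5801, 1.1216]
setting_rod [([473.4, 287.0, 56.1, 22.8], 0.92), ([120.7, 249.4, 60.0, 56.0], 0.38)]
rod_rack [([475.0, 277.6, 52.3, 43.5], 0.88)]
comparator [([247.4, 238.3, 163.5, 44.5], 0.87)]
runner_knob [([364.6, 239.3, 51.3, 17
[... 306 characters left out ...]
.62)]
red_press [([218.6, 127.0, 56.3, 62.2], 0.91)]
{'time': 1.0, 'q': array([ 6.53742034e+01,  4.97752350e+00,  1.00781976e+01,  9.50993412e+01,
       -4.51889995e-05,  8.99972114e+01]), 'qd': array([-0.10002545,  0.11720281, -0.00311255,  0.02608561,  0.07743668,
       -0.00083879]), 'joint_efforts': array([-5.45206512e-04, -5.20101464e+01,  4.64875531e+01,  1.31262328e-03,
       -1.22878305e-04,  5.34019762e-06]), 'ee_pos': array([0.2291779 , 0.49997259, 0.25029721]), 'tcp_rot': array([1.79998667e+02, 4.52538682e-05, 1.55376992e+02]), 'wrist_force': array([-0.39988349, -0.52854176, -0.51421505]), 'torque': array([-0.03710102, -0.01387805, -0.02714354]), 'opening': 0.08553846905765862}
```

```bash
python3 - <<'E'
import cv2
a=cv2.imread("pics/top0.png")
cv2.imwrite("pics/top0c.png",cv2.resize(a[110:390,100:560],None,fx=1.73,fy=1.73,interpolation=cv2.INTER_CUBIC))
cv2.imwrite("pics/top0d.png",cv2.resize(a[225:315,230:430],None,fx=4,fy=4,interpolation=cv2.INTER_CUBIC))
cv2.imwrite("pics/top0e.png",cv2.resize(a[265:335,460:540],None,fx=7,fy=7,interpolation=cv2.INTER_CUBIC))
a=cv2.imread("pics/scene0.png")
cv2.imwrite("pics/scene0d.png",cv2.resize(a[190:360,140:500],None,fx=2.2,fy=2.2,interpolation=cv2.INTER_CUBIC))
E
```

```text
(no output)
```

View pics/top0c.png

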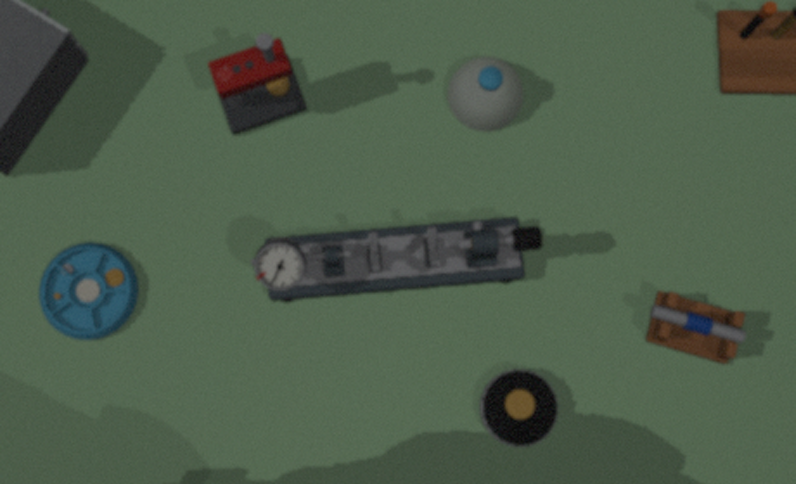

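View pics/top0d.png

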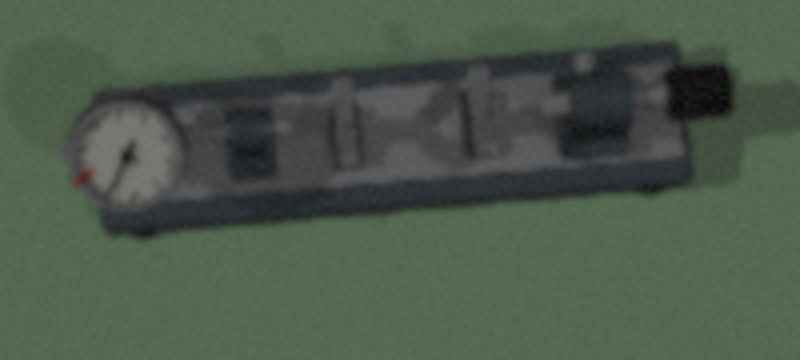

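View pics/top0e.png

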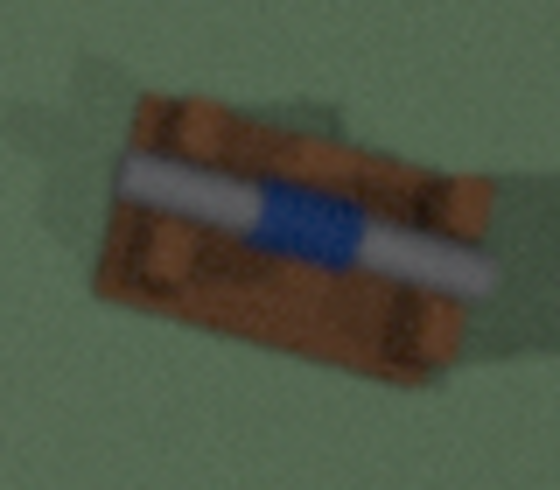

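View pics/scene0d.png

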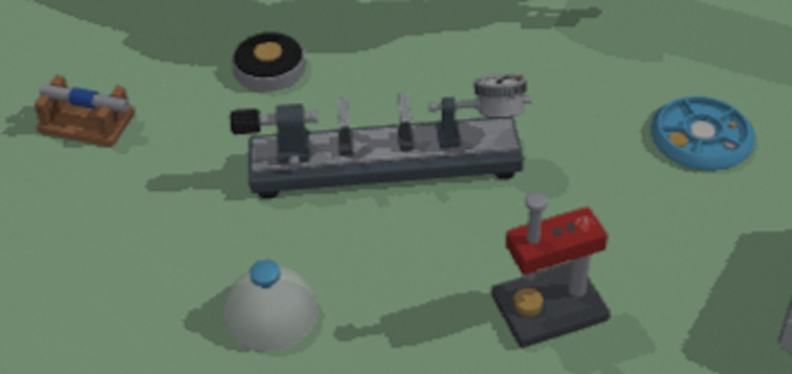

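```bash
cat > h.py <<'E'
import numpy as np,cv2
from scipy.optimize import least_squares
class C: pass
def cam(p):
    c=C();c.K=(p["fx"],p["fy"],p["cx"],p["cy"]);c.R=np.array(p["R"]);c.t=np.array(p["t"]);return c
def proj(c,X):
    Y=np.atleast_2d(X)@c.R.T+c.t;fx,fy,cx,cy=c.K
    return np.c_[fx*Y[:,0]/Y[:,2]+cx,fy*Y[:,1]/Y[:,2]+cy]
def onz(c,u,v,z):
    fx,fy,cx,cy=c.K
    d=c.R.T@np.array([(u-cx)/fx,(v-cy)/fy,1]);o=-c.R.T@c.t
    return o+d*(z-o[2])/d[2]
def Rz(a): 
    return np.array([[np.cos(a),-np.sin(a),0],[np.sin(a),np.cos(a),0],[0,0,1]])
def W(p,X): return np.atleast_2d(X)@Rz(p[2]).T+[p[0],p[1],0]
def up(x,y,s,ox,oy): return (ox+(x+.5)/s-.5,oy+(y+.5)/s-.5)
E
cat > m.py <<'E'
from h import *
import pickle
T=C();T.K=(569.6977907,569.6977907,318.7087659,249.1804569)
from workcell import bot
T=cam(bot.camera("top"));S=cam(bot.camera("scene"));pickle.dump((T.__dict__,S.__dict__),open("cams.pkl","wb"))
for n,pt in dict(l=(120,175),r=(495,275),s=(312,222)).items():
    print(n,onz(T,*up(*pt,7,460,265),0.042).round(4))
F=[(T,up(129,155,4,230,225),[-.012,.132,.108]),
(T,up(701,91,4,230,225),[0,-.156,.085]),
(T,up(678,45,4,230,225),[.038,-.155,.036]),
(T,up(690,180,4,230,225),[-.038,-.155,.030]),
(T,up(345,125,4,230,225),[0,.023,.083]),
(T,up(480,113,4,230,225),[0,-.045,.083])]
def res(p): return np.concatenate([proj(c,W(p,X))[0]-uv for c,uv,X in F])
r=least_squares(res,[.58,.0,0],loss="soft_l1")
print(r.x,np.degrees(r.x[2]));print(res(r.x).reshape(-1,2).round(2))
p=r.x
def box(x0,x1,y0,y1,z0,z1):
    P=np.array([[x,y,z] for x in(x0,x1) for y in(y0,y1) for z in(z0,z1)])
    return [(P[i],P[j]) for i in range(8) for j in range(i) if (abs(P[i]-P[j])>1e-9).sum()==1]
n=np.array([-np.sin(np.radians(28)),0,np.cos(np.radians(28))]);e1=np.array([n[2],0,-n[0]]);e2=np.array([0,1,0.])
ring=[np.array([-.012,.132,.108])+.029*(np.cos(a)*e1+np.sin(a)*e2) for a in np.linspace(0,6.2832,30)]
L=box(-.038,.038,-.155,.155,0,.036)+box(-.013,.013,-.172,-.14,.072,.098)+box(-.0185,.0185,.018,.028,.092,.092)+box(-.0185,.0185,-.05,-.04,.092,.092)+box(0,0,.066,.08,.085,.1)+list(zip(ring,ring[1:]))+box(0,0,-.118,-.088,.036,.1)
for nm,c,(x0,x1,y0,y1),s in(("top",T,(230,430,225,315),4),("scene",S,(230,390,200,300),5)):
    a=cv2.imread(f"pics/{nm}0.png");a=cv2.resize(a[y0:y1,x0:x1],None,fx=s,fy=s,interpolation=cv2.INTER_CUBIC)
    for A,B in L:
        q=[tuple(int(v) for v in (proj(c,W(p,Z))[0]+.5-[x0,y0])*s-.5) for Z in(A,B)]
        cv2.line(a,*q,(0,255,255),1)
    cv2.imwrite(f"pics/ov_{nm}.png",a)
E
python3 m.py
```

```text
l [ 0.502  -0.3143  0.042 ]
r [ 0.4743 -0.4224  0.042 ]
s [ 0.489  -0.3698  0.042 ]
[ 0.56396418 -0.00731084  0.09601272] 5.501123622014281
[[-1.58  0.52]
 [ 0.31  0.52]
 [ 0.13 -1.73]
 [ 0.61  0.83]
 [-0.13 -0.54]
 [ 0.08 -0.31]]
```

View pics/ov_top.png

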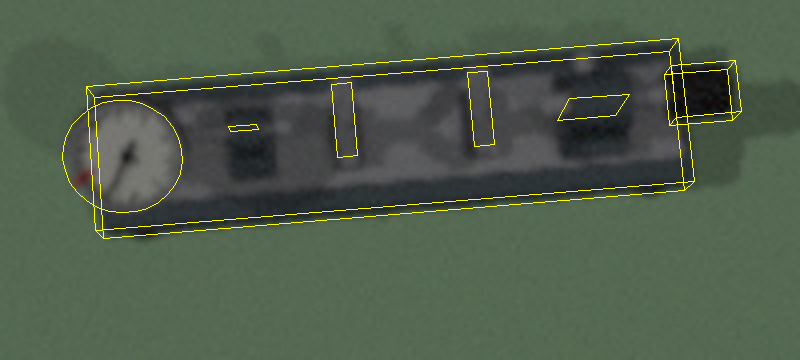

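View pics/ov_scene.png

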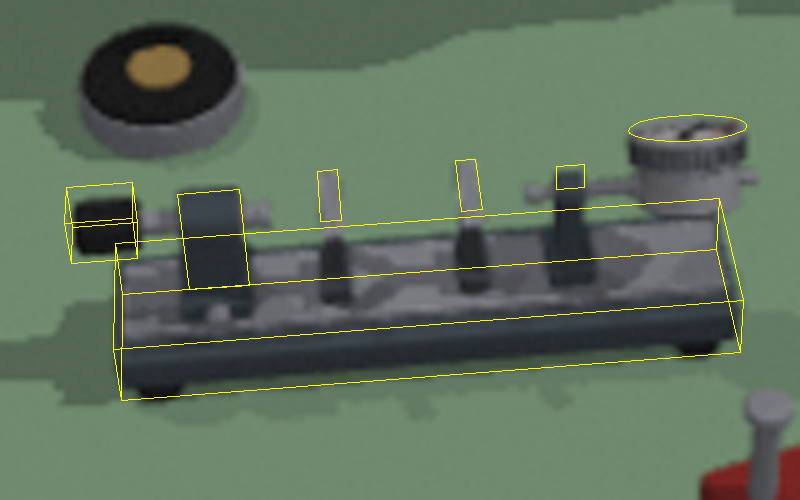

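```bash
python3 - <<'E'
import cv2,numpy as np
from workcell import bot
ims=[bot.camera("top")["color"].astype(float) for _ in range(4)]
a=np.mean(ims,0);np.save("topavg.npy",a)
a=a[:,:,::-1]
b=cv2.resize(a[240:290,235:310].astype(np.float32),None,fx=10,fy=10,interpolation=cv2.INTER_CUBIC)
b=255*(np.clip(b/200,0,1))**.6
for i in range(0,75,10): cv2.putText(b,str(235+i),(i*10,10),0,.35,(0,255,255));cv2.line(b,(i*10+5,12),(i*10+5,18),(0,255,255))
for i in range(0,50,10): cv2.putText(b,str(240+i),(0,i*10+9),0,.35,(0,255,255))
cv2.imwrite("pics/dial0.png",b)
print(bot.get_obs()["time"])
E
```

```text
1.3[ WARN:0@6.589] global loadsave.cpp:1063 imwrite_ Unsupported depth image for selected encoder is fallbacked to CV_8U.
```

View pics/dial0.png

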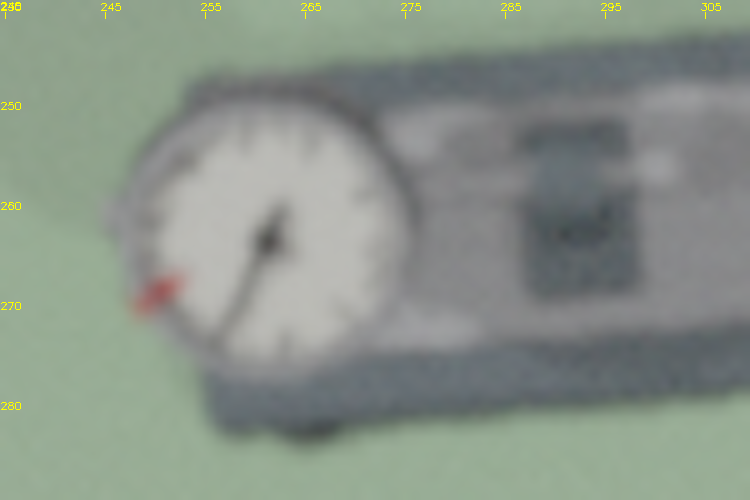

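```bash
cat > m2.py <<'E'
from h import *
import pickle
a,b=pickle.load(open("cams.pkl","rb"));T=C();T.__dict__=a;S=C();S.__dict__=b
u=lambda x,y:up(x,y,4,230,225); s=lambda x,y:up(x,y,5,230,200)
n=None
F=[(T,(262,263.4),[-.012,.132,.108],1,1),(T,u(701,91),'k',1,1),
(T,u(345,125),[0,.023,.083],1,.5),(T,u(480,113),[0,-.045,.083],1,.5),
(T,u(632,100),[0,-.118,.1],1,0),(T,u(560,100),[0,-.088,.036],.7,0),(T,u(230,140),[0,.08,.1],1,0),(T,u(272,140),[0,.066,.036],.7,0)]
G=[(S,s(688,129),[-.012,.132,.108],1,1),(S,s(107,227),'k',1,1),(S,s(183,200),[.01,-.118,.1],1,0),(S,s(241,193),[.01,-.088,.1],1,0),(S,s(330,197),[0,-.045,.092],1,0.3),(S,s(468,187),[0,.023,.092],1,.3),(S,s(570,182),[0,.073,.1],1,0)]
for nm,D in(("T",F),("S",G),("TS",F+G)):
    def res(p): return np.concatenate([(proj(c,W(p,[0,-.158+p[3],.085] if X=='k' else X))[0]-uv)*[w,v] for c,uv,X,w,v in D])
    r=least_squares(res,[.58,.0,0,.003],loss="soft_l1")
    print(nm,r.x.round(4),np.degrees(r.x[2]).round(2));print(res(r.x).reshape(-1,2).round(2).tolist())
E
python3 m2.py
```

```text
T [ 0.5647 -0.0085  0.0978  0.0037] 5.6
[[-1.08, 0.25], [0.01, 0.1], [0.46, -0.44], [0.66, -0.35], [0.06, -0.0], [0.03, 0.0], [0.23, -0.0], [-1.29, 0.0]]
S [ 0.5656 -0.0068  0.106   0.0042] 6.08
[[0.01, -0.12], [0.0, 0.01], [-0.89, 0.0], [0.04, 0.0], [0.05, 0.07], [0.3, -0.0], [0.29, -0.0]]
TS [ 0.5648 -0.0078  0.099   0.0038] 5.68
[[-1.42, 0.26], [-0.39, -0.06], [0.11, -0.47], [0.31, -0.4], [-0.3, -0.0], [-0.21, 0.0], [-0.12, -0.0], [-1.52, 0.0], [-0.29, -0.07], [-0.53, -0.47], [-1.28, 0.0], [-0.36, 0.0], [-0.33, -0.01], [-0.07, -0.05], [-0.07, -0.0]]
```

```bash
cat > plan.py <<'E'
import numpy as np,sys,json
from scipy.spatial.transform import Rotation as Ro
def rpy(r,p,y): return Ro.from_euler('xyz',[r,p,y],degrees=True)
def plan(start,wps,rs=.5,ra=.005,last=.1):
    """start (pos mm-> m, Ro); wps list of (pos,Ro,n)"""
    P,Q=np.array(start[0]),start[1];rows=[]
    for pos,rot,n in wps:
        P0,Q0=P.copy(),Q; rv=(Q0.inv()*rot).as_rotvec(); pos=np.array(pos)
        for k in range(1,n+1):
            tp=P0+(pos-P0)*k/n; tq=Q0*Ro.from_rotvec(rv*k/n)
            d=Q.inv().apply(tp-P)*1000; w=(Q.inv()*tq).as_rotvec()
            s=last if k==n else rs; a=.001 if k==n else ra
            d=np.round(np.round(d/s)*s,2);w=np.round(np.round(w/a)*a,4)
            rows.append([float(x)+0 for x in (*d,*w)])
            P=P+Q.apply(d/1000);Q=Q*Ro.from_rotvec(w)
    for i in range(0,len(rows),5): print(json.dumps([rows[i:i+5]]).replace(".0,",",").replace(".0]","]"))
    print("end",P.round(4),Q.as_euler('xyz',degrees=True).round(2),len(rows))
    return P,Q
def now():
    from workcell import bot
    o=bot.get_obs();print(o["time"],o["ee_pos"].round(4),o["tcp_rot"].round(2),"op",round(o["opening"],4),"F",o["wrist_force"].round(1),"q",o["q"].round(1))
    return o["ee_pos"],rpy(*o["tcp_rot"])
E
python3 - <<'E'
from plan import *
s=now()
plan(s,[([.4885,-.369,.13],rpy(180,0,75.6),24)])
E
```

```text
1.3 [0.2292 0.5    0.2503] [180.    -0.   155.38] op 0.0853 F [-0.3 -0.1 -0.1] q [65.4  5.  10.1 95.1  0.  90. ]
[[[-25, -28.5, 5, 0, 0, 0.06], [-26.5, -27, 5, 0, 0, 0.055], [-28, -25, 5, 0, 0, 0.06], [-29.5, -24, 5, 0, 0, 0.055], [-30.5, -22, 5, 0, 0, 0.06]]]
[[[-32, -20, 5, 0, 0, 0.06], [-33.5, -18, 5, 0, 0, 0.055], [-34, -16.5, 5, 0, 0, 0.06], [-35, -14, 5, 0, 0, 0.055], [-35.5, -12.5, 5, 0, 0, 0.06]]]
[[[-36.5, -10, 5, 0, 0, 0.06], [-37, -8, 5, 0, 0, 0.055], [-37.5, -5.5, 5, 0, 0, 0.06], [-37.5, -4, 5, 0, 0, 0.055], [-37.5, -1.5, 5, 0, 0, 0.06]]]
[[[-38, 1, 5, 0, 0, 0.06], [-37.5, 3, 5, 0, 0, 0.055], [-37.5, 5, 5, 0, 0, 0.06], [-37, 7, 5, 0, 0, 0.055], [-37, 9.5, 5, 0, 0, 0.06]]]
[[[-36, 11.5, 5, 0, 0, 0.06], [-35, 13.5, 5.5, 0, 0, 0.055], [-34.5, 15.5, 5, 0, 0, 0.06], [-33.4, 17.7, 4.8, 0, 0, 0.057]]]
end [ 0.4885 -0.369   0.13  ] [-180.     -0.     75.62] 24
```

Emit:
servo_tool([
  [[-25, -28.5, 5, 0, 0, 0.06], [-26.5, -27, 5, 0, 0, 0.055], [-28, -25, 5, 0, 0, 0.06], [-29.5, -24, 5, 0, 0, 0.055], [-30.5, -22, 5, 0, 0, 0.06]],
])

```text
time: 1.8
ee_pos: [0.283, 0.3175, 0.2251]
tcp_rot: [180.0, 0.0, 138.7]
wrist_force: [0.8, -0.3, -0.2]
opening: 0.0853
```

Emit:
servo_tool([
  [[-32, -20, 5, 0, 0, 0.06], [-33.5, -18, 5, 0, 0, 0.055], [-34, -16.5, 5, 0, 0, 0.06], [-35, -14, 5, 0, 0, 0.055], [-35.5, -12.5, 5, 0, 0, 0.06]],
])

```text
time: 2.3
ee_pos: [0.3372, 0.1365, 0.2003]
tcp_rot: [180.0, 0.0, 122.0]
wrist_force: [0.1, -0.0, 0.4]
opening: 0.0857
```

Emit:
servo_tool([
  [[-36.5, -10, 5, 0, 0, 0.06], [-37, -8, 5, 0, 0, 0.055], [-37.5, -5.5, 5, 0, 0, 0.06], [-37.5, -4, 5, 0, 0, 0.055], [-37.5, -1.5, 5, 0, 0, 0.06]],
])

```text
time: 2.8
ee_pos: [0.3913, -0.0447, 0.1753]
tcp_rot: [180.0, 0.0, 105.4]
wrist_force: [0.6, 0.9, 0.1]
opening: 0.0854
```

Emit:
servo_tool([
  [[-38, 1, 5, 0, 0, 0.06], [-37.5, 3, 5, 0, 0, 0.055], [-37.5, 5, 5, 0, 0, 0.06], [-37, 7, 5, 0, 0, 0.055], [-37, 9.5, 5, 0, 0, 0.06]],
])

```text
time: 3.3
ee_pos: [0.4455, -0.2261, 0.1502]
tcp_rot: [180.0, 0.0, 88.8]
wrist_force: [0.6, 0.4, 0.5]
opening: 0.0848
```

Emit:
servo_tool([
  [[-36, 11.5, 5, 0, 0, 0.06], [-35, 13.5, 5.5, 0, 0, 0.055], [-34.5, 15.5, 5, 0, 0, 0.06], [-33.4, 17.7, 4.8, 0, 0, 0.057]],
])

```text
time: 3.7
ee_pos: [0.4887, -0.3706, 0.1296]
tcp_rot: [180.0, -0.0, 75.5]
wrist_force: [0.6, -0.0, -0.4]
opening: 0.0854
```

```bash
python3 - <<'E'
from plan import *
s=now()
plan(s,[([.4885,-.369,.13],rpy(180,0,75.6),1)])
E
```

```text
3.7 [ 0.4887 -0.3706  0.1296] [180.    -0.    75.47] op 0.0854 F [ 0.6 -0.  -0.4] q [-37.2  13.    5.7  82.8   0.   67.4]
[[[1.5, -0.6, -0.4, 0, 0, -0.002]]]
end [ 0.4885 -0.369   0.13  ] [180.    -0.    75.58] 1
```

Emit:
servo_tool([
  [[1.5, -0.6, 20, 0, 0, 0], [0, 0, 25, 0, 0, 0], [0, 0, 25, 0, 0, 0], [0, 0, 12, 0, 0, 0], [0, 0, 6, 0, 0, 0]],
])

```text
time: 4.2
ee_pos: [0.4878, -0.3671, 0.0408]
tcp_rot: [-179.9, -0.0, 75.6]
wrist_force: [0.3, 0.0, 0.2]
opening: 0.0858
```

Emit:
servo_tool([
  [[0, 0, 0, 0, 0, 0], [0, 0, 0, 0, 0, 0], [0, 0, 0, 0, 0, 0], [0, 0, 0, 0, 0, 0], [0, 0, 0, 0, 0, 0]],
], gripper=10, newtons=40)

```text
time: 4.7
ee_pos: [0.4887, -0.3676, 0.043]
tcp_rot: [179.9, 0.0, 75.6]
wrist_force: [-0.2, 0.6, 4.5]
opening: 0.0206
```

Emit:
servo_tool([
  [[0, 0, 0, 0, 0, 0], [0, 0, 0, 0, 0, 0], [0, 0, 0, 0, 0, 0]],
])

```text
time: 5.0
ee_pos: [0.4887, -0.3676, 0.0429]
tcp_rot: [179.9, 0.0, 75.6]
wrist_force: [-1.0, 0.5, 6.5]
opening: 0.0205
```

Emit:
servo_tool([
  [[0, 0, -5, 0, 0, 0], [0, 0, -15, 0, 0, 0], [0, 0, -25, 0, 0, 0], [0, 0, -30, 0, 0, 0], [0, 0, -25, 0, 0, 0]],
])

```text
time: 5.5
ee_pos: [0.4884, -0.3675, 0.1445]
tcp_rot: [179.9, 0.0, 75.6]
wrist_force: [0.5, -0.0, -1.9]
opening: 0.0206
```

Emit:
servo_tool([
  [[0, 0, -10, 0, 0, 0], [0, 0, 0, 0, 0, 0]],
])

```text
time: 5.7
ee_pos: [0.4889, -0.3679, 0.1538]
tcp_rot: [179.9, 0.1, 75.6]
wrist_force: [0.3, 0.1, -2.6]
opening: 0.0208
```

```bash
python3 - <<'E'
from plan import *
import cv2
from workcell import bot
a=bot.camera("scene")["color"][:,:,::-1];b=bot.camera("top")["color"][:,:,::-1]
A=cv2.resize(a[160:270,110:240],None,fx=4.5,fy=4.5,interpolation=cv2.INTER_CUBIC)
cv2.imwrite("pics/l_s.png",A);cv2.imwrite("pics/l_t.png",cv2.resize(b[230:350,430:570],None,fx=4.5,fy=4.5,interpolation=cv2.INTER_CUBIC))
s=now()
R=np.radians(5.68);c=np.array([.565,-.008])+np.array([[np.cos(R),-np.sin(R)],[np.sin(R),np.cos(R)]])@[0,-.011]
print(c)
plan(s,[([*c,.15],rpy(180,0,95.7),12)])
E
```

```text
5.8 [ 0.4881 -0.3672  0.151 ] [-1.7994e+02 -3.0000e-02  7.5620e+01] op 0.0207 F [-0.6  0.5 -2.1] q [-37.   12.6   7.6  85.1   0.   67.4]
[ 0.5660887  -0.01894599]
[[[29.5, -1, 0, 0, 0, -0.03], [30, 0, 0, 0, 0, -0.03], [29.5, 1, 0.5, 0, 0, -0.03], [30, 1.5, 0, 0, 0, -0.025], [29.5, 2.5, 0, 0, 0, -0.03]]]
[[[29.5, 3.5, 0, 0, 0, -0.03], [29.5, 4.5, 0, 0, 0, -0.03], [29.5, 5, 0.5, 0, 0, -0.03], [29, 6, 0, 0, 0, -0.03], [29, 7, 0, 0, 0, -0.025]]]
[[[28.5, 7.5, 0, 0, 0, -0.03], [28.6, 8.6, 0.1, -0.001, -0.001, -0.03]]]
end [ 0.5661 -0.0189  0.15  ] [1.7999e+02 1.0000e-02 9.5670e+01] 12
```

View pics/l_s.png

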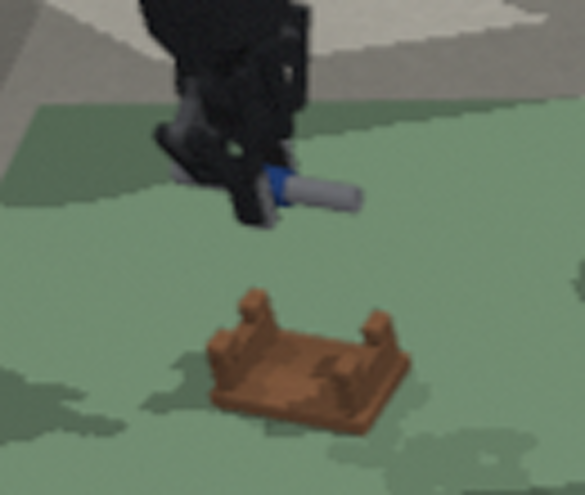

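View pics/l_t.png

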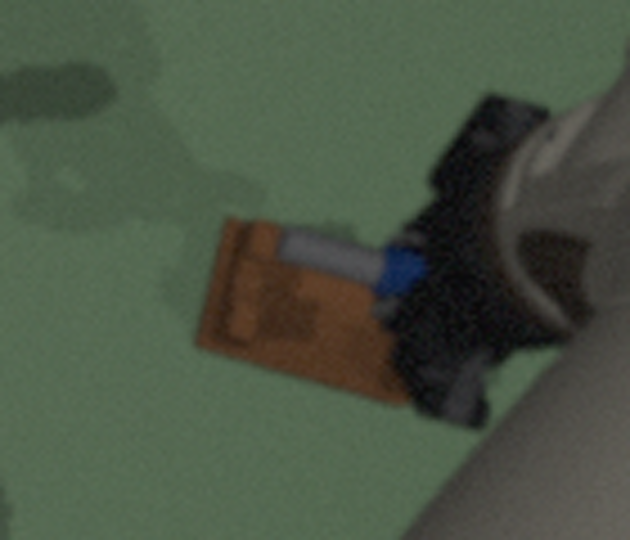

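```bash
python3 - <<'E'
from h import *
import pickle
a,b=pickle.load(open("cams.pkl","rb"));T=C();T.__dict__=a;S=C();S.__dict__=b
ut=up(282,245,4.5,430,230);us=up(361,198,4.5,110,160)
r=least_squares(lambda X:np.r_[proj(T,X)[0]-ut,proj(S,X)[0]-us],[.5,-.31,.15])
print(r.x,r.fun)
d=np.array([np.sin(np.radians(14.4)),np.cos(np.radians(14.4))])
print("centre",r.x[:2]-.055*d, onz(T,*ut,.151)[:2]-.055*d)
E
```

```text
[ 0.50110155 -0.31281708  0.15122812] [-0.30614579  0.039984   -0.40730547 -0.06590423]
centre [ 0.4874236  -0.36608915] [ 0.48753229 -0.36672924]
```

Emit:
servo_tool([
  [[29.5, -1, 0, 0, 0, -0.03], [30, 0, 0, 0, 0, -0.03], [29.5, 1, 0.5, 0, 0, -0.03], [30, 1.5, 0, 0, 0, -0.025], [29.5, 2.5, 0, 0, 0, -0.03]],
])

```text
time: 6.3
ee_pos: [0.52, -0.2208, 0.1495]
tcp_rot: [-179.8, -0.1, 84.0]
wrist_force: [-0.1, -0.8, -2.0]
opening: 0.0204
```

Emit:
servo_tool([
  [[29.5, 3.5, 0, 0, 0, -0.03], [29.5, 4.5, 0, 0, 0, -0.03], [29.5, 5, 0.5, 0, 0, -0.03], [29, 6, 0, 0, 0, -0.03], [29, 7, 0, 0, 0, -0.025]],
])

```text
time: 6.8
ee_pos: [0.5527, -0.0757, 0.1491]
tcp_rot: [-179.8, -0.0, 92.3]
wrist_force: [0.5, 0.3, -0.9]
opening: 0.0208
```

Emit:
servo_tool([
  [[28.5, 7.5, 0, 0, 0, -0.03], [28.6, 8.6, 0.1, -0.001, -0.001, -0.03], [0, 0, 0, 0, 0, 0], [0, 0, 0, 0, 0, 0]],
])

```text
time: 7.2
ee_pos: [0.5657, -0.0186, 0.1493]
tcp_rot: [-179.9, 0.1, 95.7]
wrist_force: [-0.2, -0.1, -1.2]
opening: 0.0206
```

```bash
python3 - <<'E'
from plan import *
import cv2
from h import *
from workcell import bot
p=bot.camera("scene");a=p["color"][:,:,::-1];b=bot.camera("top")["color"][:,:,::-1]
cv2.imwrite("pics/c_s.png",cv2.resize(a[170:290,225:385],None,fx=5,fy=5,interpolation=cv2.INTER_CUBIC))
cv2.imwrite("pics/c_t.png",cv2.resize(b[215:325,230:430],None,fx=4,fy=4,interpolation=cv2.INTER_CUBIC))
s=now()
E
```

```text
7.3 [ 0.5658 -0.0197  0.1499] [-1.7996e+02  6.0000e-02  9.5630e+01] op 0.0207 F [-0.7 -0.  -1. ] q [-2.   6.4  0.5 84.1 -0.1 82.4]
```

View pics/c_s.png

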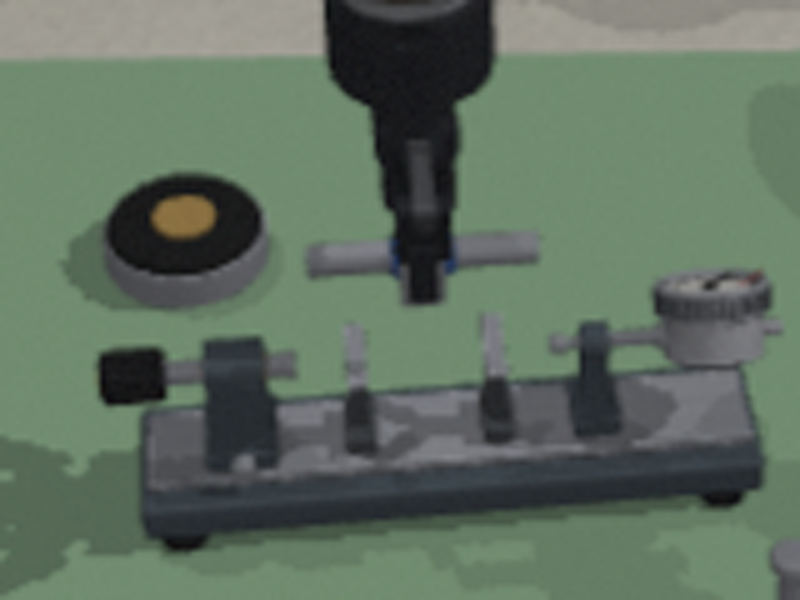

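View pics/c_t.png

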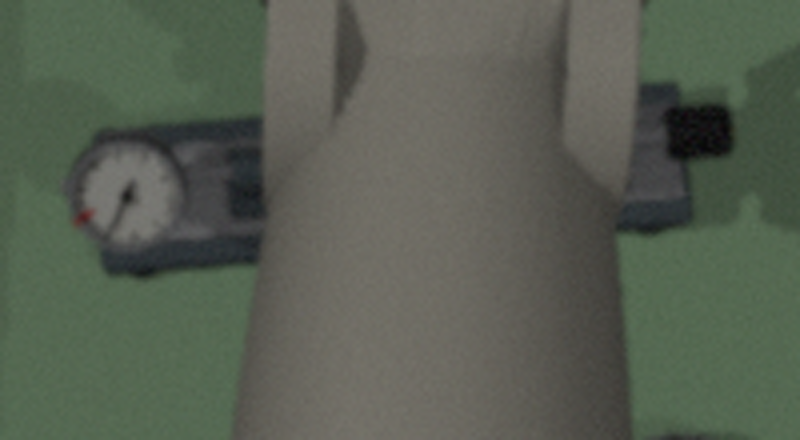

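Emit:
servo_tool([
  [[0.5, 0, 15, 0, 0, 0], [0, 0, 20, 0, 0, 0], [0, 0, 15, 0, 0, 0], [0, 0, 7, 0, 0, 0], [0, 0, 4, 0, 0, 0]],
])

```text
time: 7.8
ee_pos: [0.5659, -0.019, 0.0888]
tcp_rot: [-180.0, 0.0, 95.6]
wrist_force: [-0.2, -0.9, -1.7]
opening: 0.0206
```

Emit:
servo_tool([
  [[0, 0, 1, 0, 0, 0], [0, 0, 1, 0, 0, 0], [0, 0, 0, 0, 0, 0]],
])

```text
time: 8.1
ee_pos: [0.5667, -0.0187, 0.0884]
tcp_rot: [179.9, 0.1, 95.7]
wrist_force: [-0.2, 0.5, -1.3]
opening: 0.0208
```

```bash
python3 - <<'E'
from plan import *
import cv2
from workcell import bot
p=bot.camera("scene");a=p["color"][:,:,::-1]
cv2.imwrite("pics/d_s.png",cv2.resize(a[170:290,225:385],None,fx=5,fy=5,interpolation=cv2.INTER_CUBIC))
s=now()
E
```

```text
8.15 [ 0.5667 -0.0187  0.0885] [1.7989e+02 7.0000e-02 9.5680e+01] op 0.0206 F [ 0.7  0.4 -1.7] q [-1.9  7.1 -5.5 77.3 -0.1 82.5]
```

View pics/d_s.png

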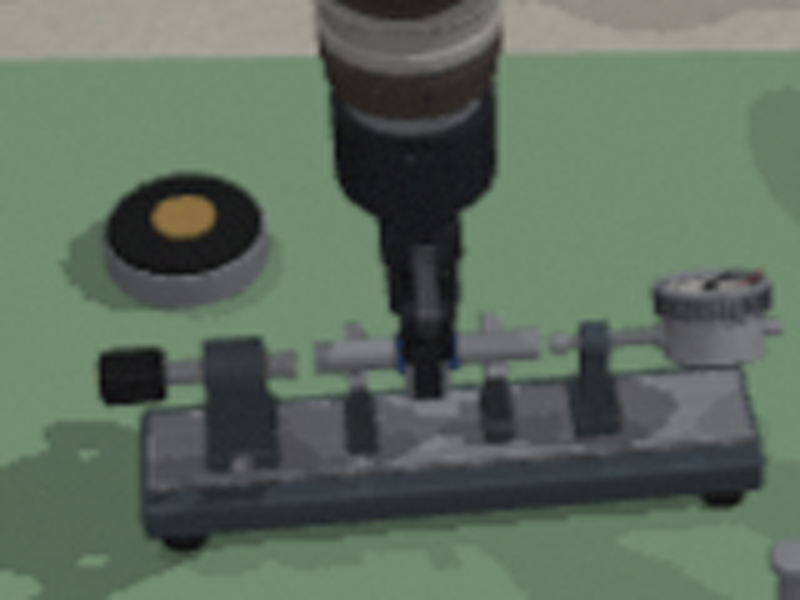

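Emit:
servo_tool([
  [[0, 0, 1, 0, 0, 0], [0, 0, 1, 0, 0, 0], [0, 0, 1, 0, 0, 0], [0, 0, 0, 0, 0, 0]],
])

```text
time: 8.55
ee_pos: [0.5666, -0.0187, 0.0863]
tcp_rot: [179.9, 0.1, 95.7]
wrist_force: [-3.3, 0.8, 8.2]
opening: 0.0206
```

Emit:
servo_tool([
  [[0, 0, 0, 0, 0, 0], [0, 0, 0, 0, 0, 0], [0, 0, 0, 0, 0, 0], [0, 0, 0, 0, 0, 0], [0, 0, 0, 0, 0, 0]],
], gripper=60)

```text
time: 9.05
ee_pos: [0.5663, -0.0187, 0.0848]
tcp_rot: [180.0, 0.1, 95.7]
wrist_force: [0.4, -0.6, 0.3]
opening: 0.0598
```

```bash
python3 - <<'E'
from plan import *
import cv2
from workcell import bot
p=bot.camera("scene");a=p["color"][:,:,::-1]
cv2.imwrite("pics/e_s.png",cv2.resize(a[170:290,225:385],None,fx=5,fy=5,interpolation=cv2.INTER_CUBIC))
s=now()
E
```

```text
9.1 [ 0.5663 -0.0187  0.0848] [1.7995e+02 6.0000e-02 9.5670e+01] op 0.06 F [ 0.1 -0.3  0.4] q [-1.9  7.2 -5.8 76.9 -0.1 82.5]
```

View pics/e_s.png

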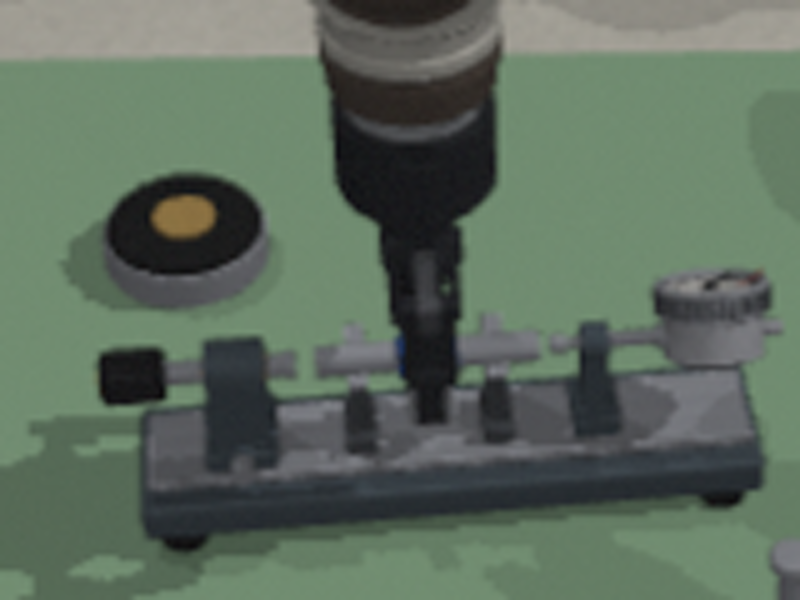

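```bash
python3 - <<'E'
from plan import *
s=now()
k=[.5806,-.1632]
plan(s,[([.566,-.0187,.15],rpy(180,0,95.7),3),([*k,.15],rpy(180,0,95.7),5),([*k,.087],rpy(180,0,95.7),4)])
E
```

```text
9.1 [ 0.5663 -0.0187  0.0848] [1.7995e+02 6.0000e-02 9.5670e+01] op 0.06 F [ 0.1 -0.3  0.4] q [-1.9  7.2 -5.8 76.9 -0.1 82.5]
[[[0, 0, -21.5, 0, 0, 0], [0, 0, -22, 0, 0, 0], [0, -0.3, -21.7, 0.001, 0.001, -0.001], [-29, 0, 0, 0, 0, 0], [-29, 0, 0, 0, 0, 0]]]
[[[-29, 0, 0, 0, 0, 0], [-29, 0, 0, 0, 0, 0], [-29.3, 0.1, 0, 0, 0, 0], [0, 0, 15.5, 0, 0, 0], [0, 0, 16, 0, 0, 0]]]
[[[0, 0, 15.5, 0, 0, 0], [0, 0, 16, 0, 0, 0]]]
end [ 0.5806 -0.1632  0.087 ] [-179.99   -0.     95.73] 12
```

Emit:
servo_tool([
  [[0, 0, -21.5, 0, 0, 0], [0, 0, -22, 0, 0, 0], [0, -0.3, -21.7, 0, 0, 0], [-29, 0, 0, 0, 0, 0], [-29, 0, 0, 0, 0, 0]],
])

```text
time: 9.6
ee_pos: [0.5723, -0.0766, 0.1512]
tcp_rot: [179.8, 0.1, 95.8]
wrist_force: [0.2, 0.0, -0.5]
opening: 0.0602
```

Emit:
servo_tool([
  [[-29, 0, 0, 0, 0, 0], [-29, 0, 0, 0, 0, 0], [-29.3, 0.1, 0, 0, 0, 0], [0, 0, 15.5, 0, 0, 0], [0, 0, 16, 0, 0, 0]],
])

```text
time: 10.1
ee_pos: [0.5806, -0.164, 0.1181]
tcp_rot: [179.9, 0.1, 95.6]
wrist_force: [0.1, -0.3, -0.5]
opening: 0.0597
```

```bash
python3 - <<'E'
from plan import *
import cv2
from h import *
from workcell import bot
p=bot.camera("scene");a=p["color"][:,:,::-1]
cv2.imwrite("pics/f_s.png",cv2.resize(a[170:290,225:385],None,fx=5,fy=5,interpolation=cv2.INTER_CUBIC))
b=bot.camera("top")["color"][:,:,::-1]
cv2.imwrite("pics/f_t.png",cv2.resize(b[225:315,230:430],None,fx=4,fy=4,interpolation=cv2.INTER_CUBIC))
s=now()
E
```

```text
10.2 [ 0.5792 -0.1627  0.1158] [-1.7983e+02 -4.0000e-02  9.5660e+01] op 0.0599 F [-0.8  0.6 -0. ] q [-15.7  11.6   2.7  81.2  -0.   68.7]
```

View pics/f_s.png

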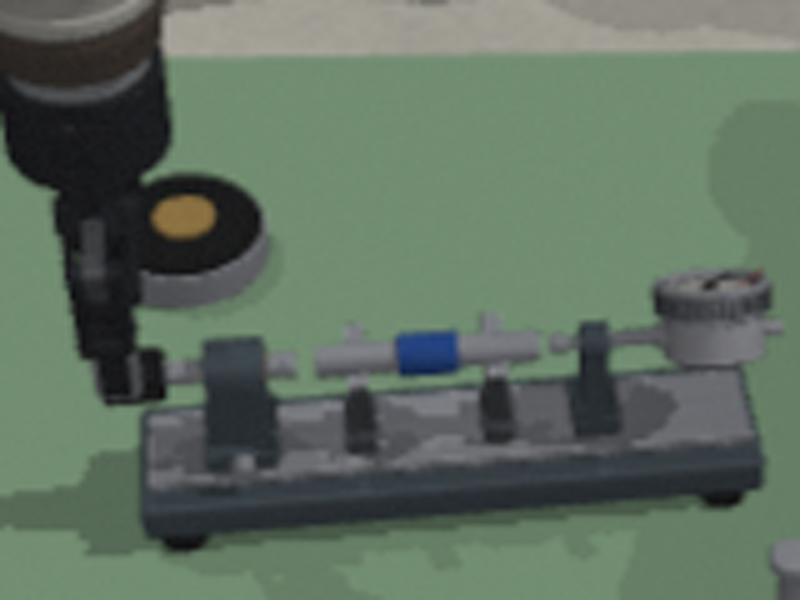

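View pics/f_t.png

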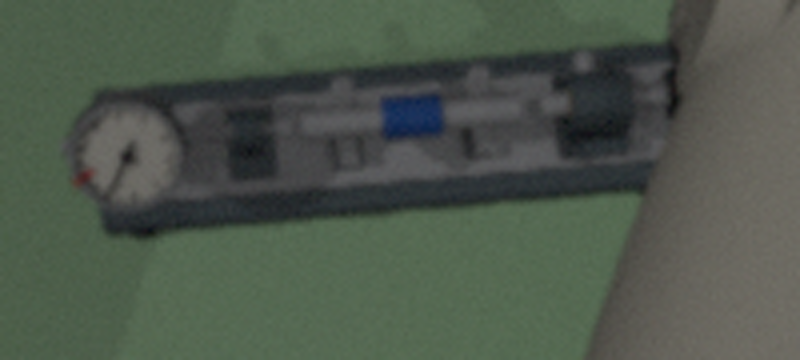

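Emit:
servo_tool([
  [[2, 0, 12, 0, 0, 0], [0, 0, 12, 0, 0, 0], [0, 0, 5, 0, 0, 0], [0, 0, 0, 0, 0, 0]],
])

```text
time: 10.6
ee_pos: [0.5798, -0.1609, 0.0887]
tcp_rot: [-180.0, 0.0, 95.7]
wrist_force: [-0.3, -1.0, 0.2]
opening: 0.0601
```

Emit:
servo_tool([
  [[0, 0, 0, 0, 0, 0], [0, 0, 0, 0, 0, 0], [0, 0, 0, 0, 0, 0], [0, 0, 0, 0, 0, 0], [0, 0, 0, 0, 0, 0]],
], gripper=15, newtons=40)

```text
time: 11.1
ee_pos: [0.5805, -0.1614, 0.0905]
tcp_rot: [179.9, 0.1, 95.7]
wrist_force: [-2.9, 0.8, 5.5]
opening: 0.0247
```

```bash
python3 - <<'E'
from plan import *
import cv2
from workcell import bot
p=bot.camera("scene");a=p["color"][:,:,::-1]
cv2.imwrite("pics/g_s.png",cv2.resize(a[170:290,225:385],None,fx=5,fy=5,interpolation=cv2.INTER_CUBIC))
s=now()
E
```

```text
11.15 [ 0.5805 -0.1614  0.0904] [1.799e+02 8.000e-02 9.567e+01] op 0.0248 F [-2.5  0.8  5.7] q [-15.5  11.9   0.1  78.1  -0.   68.8]
```

View pics/g_s.png

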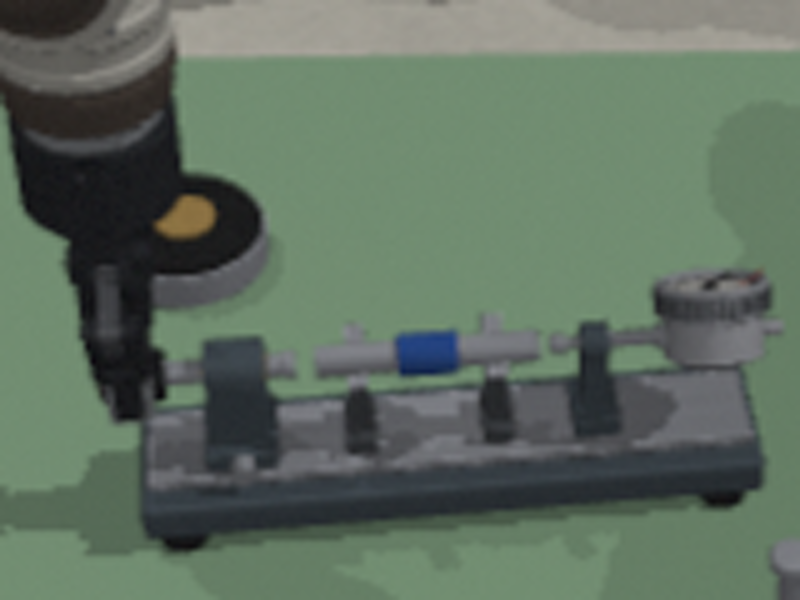

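Emit:
servo_tool([
  [[3, 0, 0, 0, 0, 0], [4, 0, 0, 0, 0, 0], [4, 0, 0, 0, 0, 0], [3, 0, 0, 0, 0, 0], [0, 0, 0, 0, 0, 0]],
])

```text
time: 11.65
ee_pos: [0.5792, -0.1484, 0.0904]
tcp_rot: [179.9, 0.2, 95.6]
wrist_force: [-2.0, -5.0, 3.7]
opening: 0.0245
```

Emit:
servo_tool([
  [[2, 0, 0, 0, 0, 0], [2, 0, 0, 0, 0, 0], [1, 0, 0, 0, 0, 0], [0, 0, 0, 0, 0, 0]],
])

```text
time: 12.05
ee_pos: [0.5788, -0.1439, 0.0905]
tcp_rot: [179.9, 0.3, 95.6]
wrist_force: [-0.8, -8.0, 3.9]
opening: 0.0245
```

Emit:
servo_tool([
  [[1, 0, 0, 0, 0, 0], [1, 0, 0, 0, 0, 0], [0, 0, 0, 0, 0, 0]],
])

```text
time: 12.35
ee_pos: [0.5787, -0.143, 0.0905]
tcp_rot: [179.9, 0.4, 95.6]
wrist_force: [-1.0, -13.2, 4.1]
opening: 0.0248
```

Emit:
servo_tool([
  [[1, 0, 0, 0, 0, 0], [1, 0, 0, 0, 0, 0], [0, 0, 0, 0, 0, 0]],
])

```text
time: 12.65
ee_pos: [0.5786, -0.1428, 0.0905]
tcp_rot: [179.9, 0.6, 95.5]
wrist_force: [0.3, -22.4, 2.2]
opening: 0.0246
```

Emit:
servo_tool([
  [[1, 0, 0, 0, 0, 0], [1, 0, 0, 0, 0, 0], [0, 0, 0, 0, 0, 0]],
])

```text
time: 12.95
ee_pos: [0.5786, -0.1427, 0.0906]
tcp_rot: [179.9, 0.8, 95.4]
wrist_force: [2.1, -33.6, -0.1]
opening: 0.0246
```

```bash
python3 - <<'E'
from plan import *
import cv2
from workcell import bot
p=bot.camera("scene");a=p["color"][:,:,::-1]
cv2.imwrite("pics/h_s.png",cv2.resize(a[170:290,225:385],None,fx=5,fy=5,interpolation=cv2.INTER_CUBIC))
s=now()
E
```

```text
13.0 [ 0.5786 -0.1427  0.0905] [179.88   0.76  95.41] op 0.0247 F [  0.8 -32.8  -0.3] q [-13.5  10.7  -1.2  77.7  -0.7  71. ]
```

View pics/h_s.png

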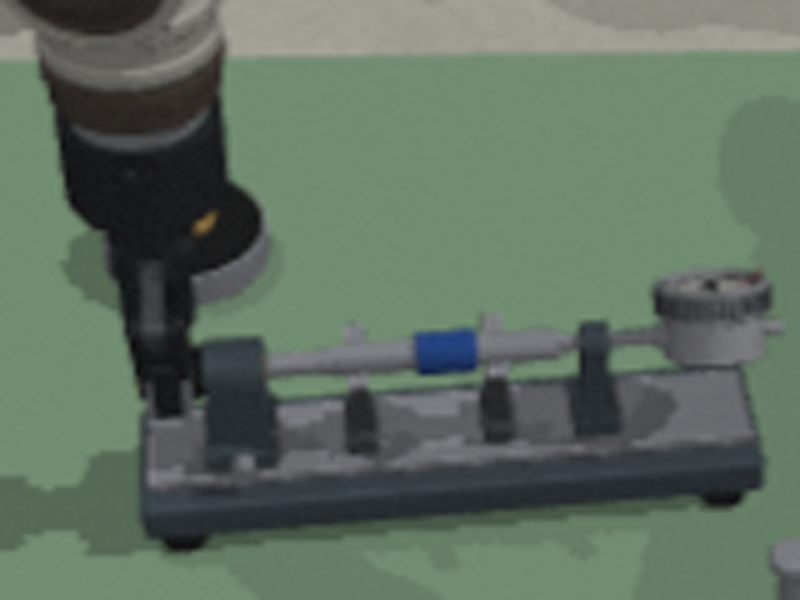

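Emit:
servo_tool([
  [[-2, 0, 0, 0, 0, 0], [-1.5, 0, 0, 0, 0, 0], [0, 0, 0, 0, 0, 0]],
])

```text
time: 13.3
ee_pos: [0.5786, -0.1429, 0.0905]
tcp_rot: [179.9, 0.4, 95.5]
wrist_force: [-0.0, -15.0, 5.0]
opening: 0.0249
```

Emit:
servo_tool([
  [[0, 0, 0, 0, 0, 0], [0, 0, 0, 0, 0, 0], [0, 0, 0, 0, 0, 0], [0, 0, 0, 0, 0, 0]],
], gripper=60)

```text
time: 13.7
ee_pos: [0.5782, -0.1396, 0.0895]
tcp_rot: [180.0, 0.0, 95.7]
wrist_force: [-0.2, -0.3, -0.8]
opening: 0.0599
```

Emit:
servo_tool([
  [[0, 0, -15, 0, 0, 0], [0, 0, -25, 0, 0, 0], [0, 0, -30, 0, 0, 0], [0, 0, -30, 0, 0, 0]],
])

```text
time: 14.1
ee_pos: [0.578, -0.1396, 0.1919]
tcp_rot: [179.9, 0.1, 95.7]
wrist_force: [1.1, -0.3, 0.4]
opening: 0.0597
```

```bash
python3 - <<'E'
from plan import *
import cv2
from workcell import bot
p=bot.camera("scene");a=p["color"][:,:,::-1]
cv2.imwrite("pics/i_s.png",cv2.resize(a[170:290,225:385],None,fx=5,fy=5,interpolation=cv2.INTER_CUBIC))
a=np.mean([bot.camera("top")["color"].astype(float) for _ in range(4)],0)[:,:,::-1]
np.save("top_i.npy",a)
cv2.imwrite("pics/i_t.png",cv2.resize(a[225:315,230:430].astype(np.uint8),None,fx=4,fy=4,interpolation=cv2.INTER_CUBIC))
b=cv2.resize(a[240:290,235:310].astype(np.float32),None,fx=10,fy=10,interpolation=cv2.INTER_CUBIC)
cv2.imwrite("pics/i_d.png",(255*(np.clip(b/200,0,1))**.6).astype(np.uint8))
s=now()
E
```

```text
14.35 [ 0.5781 -0.1397  0.1899] [1.7993e+02 6.0000e-02 9.5680e+01] op 0.06 F [-0.2  0.  -1.1] q [-13.6  10.3   9.2  88.9  -0.   70.7]
```

View pics/i_s.png

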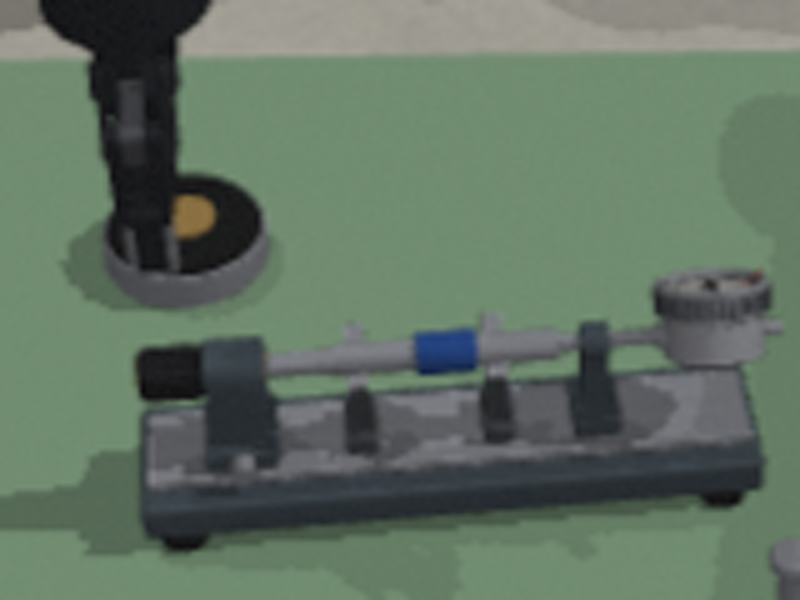

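View pics/i_t.png

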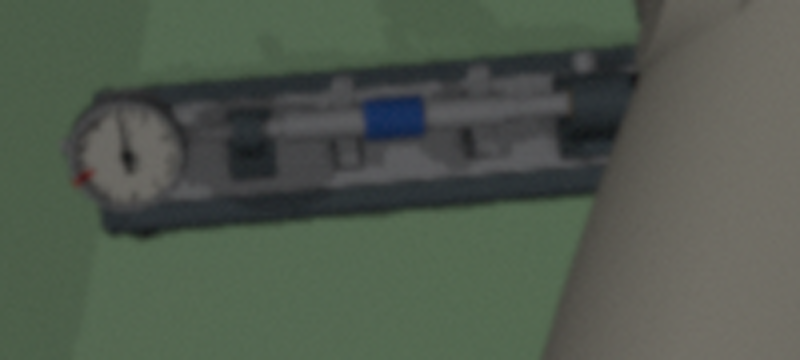

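View pics/i_d.png

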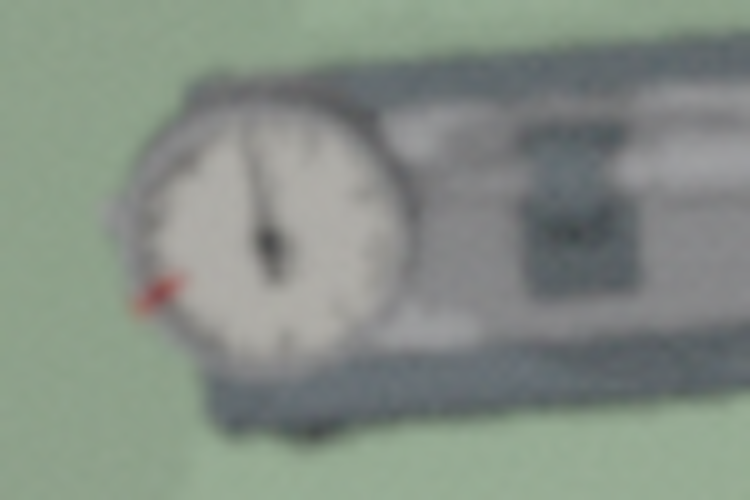

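```bash
cat > ang.py <<'E'
from h import *
import pickle
a,b=pickle.load(open("cams.pkl","rb"));T=C();T.__dict__=a
p=[.5648,-.0078,np.radians(5.7)]
n=np.array([-np.sin(np.radians(28)),0,np.cos(np.radians(28))]);e1=np.array([n[2],0,-n[0]]);e2=np.array([0,1,0.])
R=Rz(p[2]);n,e1,e2=R@n,R@e1,R@e2
D0=W(p,[-.012,.132,.108])[0]-.002*n
def inplane(u,v):
    fx,fy,cx,cy=T.K;d=T.R.T@np.array([(u-cx)/fx,(v-cy)/fy,1]);o=-T.R.T@T.t
    X=o+d*((D0-o)@n)/(d@n);return np.array([(X-D0)@e1,(X-D0)@e2])*1000
def ang(hub,q):
    d=inplane(*q)-inplane(*hub);return np.degrees(np.arctan2(d[1],d[0])),np.hypot(*d)
E
python3 - <<'E'
from ang import *
P=lambda x,y:up(x,y,10,235,240)
hub=P(268,242)
print("hub",inplane(*hub),D0)
for n,q in dict(tip=(247,125),tail=(275,280),red1=(140,308),red2=(180,280),redm=(160,294),circ=(270,232)).items(): print(n,inplane(*P(*q)).round(1),ang(hub,P(*q)))
# pointer & red centroid automatic
a=np.load("top_i.npy")  # bgr
r=a[:,:,2]-np.maximum(a[:,:,0],a[:,:,1]);w=np.clip(r-15,0,None);w[:240]=0;w[290:]=0;w[:,:235]=0;w[:,310:]=0
yy,xx=np.mgrid[:480,:640];c=((w*xx).sum()/w.sum(),(w*yy).sum()/w.sum());print(c,ang(hub,c))
# dark profile at radii
g=a.mean(2).astype(np.float32)
H=inplane(*hub)
for rad in (8,10,12,14,16,18,20,22):
    best=[]
    for t in np.arange(-40,41,1.):
        X=D0+(H[0]/1e3+rad/1e3*np.cos(np.radians(t)))*e1+(H[1]/1e3+rad/1e3*np.sin(np.radians(t)))*e2
        u,v=proj(T,X)[0];best.append(cv2.remap(g,np.float32([[u]]),np.float32([[v]]),cv2.INTER_CUBIC)[0,0])
    best=np.array(best);i=best.argmin();wt=np.clip(best.max()-best-20,0,None)[max(0,i-12):i+13];tt=np.arange(-40,41)[max(0,i-12):i+13]
    print(rad,-40+i,best.min().round(),(wt*tt).sum()/wt.sum())
E
```

```text
hub [-0.92472356 -1.25013671] [0.54068343 0.12244875 0.1062341 ]
tip [23.3  0.2] (np.float64(3.4589339891870874), np.float64(24.28870677828835))
tail [-8.9 -1.8] (np.float64(-176.2926284046617), np.float64(7.966041998734503))
red1 [-12.3  25. ] (np.float64(113.37021731547408), np.float64(28.64135938917892))
red2 [-7.2 16.6] (np.float64(109.35167273238717), np.float64(18.959554296346585))
redm [-9.7 20.8] (np.float64(111.7685103766565), np.float64(23.783231943636245))
circ [ 1.1 -1.9] (np.float64(-16.746968941819276), np.float64(2.1084728887417254))
(np.float64(250.68729096989966), np.float64(268.68729096989966)) (np.float64(110.88318549959384), np.float64(23.289762780470202))
8 3 69.0 2.7022954193449347
10 3 72.0 1.9004134566011142
12 4 73.0 3.114654411596429
14 4 72.0 3.504122664053313
16 3 73.0 3.1911878588054585
18 4 77.0 3.499459679601514
20 5 79.0 5.2411960116535985
22 37 61.0 35.494136431703346
```

```bash
cat > dial.py <<'E'
from ang import *
from plan import *
D=D0+.002*n-.0008*e1-.0011*e2
def rot(sx): 
    x=np.cos(np.radians(sx))*e1+np.sin(np.radians(sx))*e2;z=-n
    return Ro.from_matrix(np.c_[x,np.cross(z,x),z])
E
python3 - <<'E'
from dial import *
print(D,rot(144).as_euler('xyz',degrees=True))
s=now()
e=plan(s,[(D+.07*n,rot(144),12)])
E
```

```text
[0.53915551 0.12119078 0.10762442] [162.64435919  22.3219434  146.25039166]
14.35 [ 0.5781 -0.1397  0.1899] [1.7993e+02 6.0000e-02 9.5680e+01] op 0.06 F [-0.2  0.  -1.1] q [-13.6  10.3   9.2  88.9  -0.   70.7]
[[[22, -4, 1.5, -0.04, -0.02, -0.075], [22, -2, 1.5, -0.035, -0.02, -0.08], [22.5, -0.5, 0.5, -0.04, -0.015, -0.075], [22.5, 1, 0, -0.035, -0.02, -0.08], [22, 3, 0, -0.04, -0.02, -0.075]]]
[[[22, 5, 0, -0.035, -0.02, -0.075], [21.5, 6, -1, -0.04, -0.02, -0.08], [20.5, 8, -0.5, -0.035, -0.015, -0.075], [20.5, 9.5, -1, -0.04, -0.02, -0.075], [19, 11, -0.5, -0.035, -0.02, -0.08]]]
[[[18.5, 12.5, -0.5, -0.04, -0.02, -0.075], [17.6, 14.2, -0.7, -0.036, -0.018, -0.078]]]
end [0.5064 0.1179 0.1694] [162.66  22.33 146.23] 12
```

Emit:
servo_tool([
  [[22, -4, 1.5, -0.04, -0.02, -0.075], [22, -2, 1.5, -0.035, -0.02, -0.08], [22.5, -0.5, 0.5, -0.04, -0.015, -0.075], [22.5, 1, 0, -0.035, -0.02, -0.08], [22, 3, 0, -0.04, -0.02, -0.075]],
], gripper=74)

```text
time: 14.85
ee_pos: [0.5472, -0.0315, 0.1801]
tcp_rot: [170.4, 7.4, 117.4]
wrist_force: [-0.2, 0.6, -0.6]
opening: 0.074
```

Emit:
servo_tool([
  [[22, 5, 0, -0.035, -0.02, -0.075], [21.5, 6, -1, -0.04, -0.02, -0.08], [20.5, 8, -0.5, -0.035, -0.015, -0.075], [20.5, 9.5, -1, -0.04, -0.02, -0.075], [19, 11, -0.5, -0.035, -0.02, -0.08]],
])

```text
time: 15.35
ee_pos: [0.5175, 0.0754, 0.1714]
tcp_rot: [164.2, 17.7, 138.1]
wrist_force: [0.3, -0.6, 0.0]
opening: 0.0744
```

Emit:
servo_tool([
  [[18.5, 12.5, -0.5, -0.04, -0.02, -0.075], [17.6, 14.2, -0.7, -0.036, -0.018, -0.078], [0, 0, 0, 0, 0, 0]],
])

```text
time: 15.65
ee_pos: [0.5046, 0.1193, 0.1673]
tcp_rot: [162.7, 22.3, 146.5]
wrist_force: [0.8, -0.3, 0.0]
opening: 0.0738
```

```bash
python3 - <<'E'
from dial import *
from workcell import bot
a=bot.camera("scene")["color"][:,:,::-1]
cv2.imwrite("pics/j_s.png",cv2.resize(a[150:270,275:435],None,fx=5,fy=5,interpolation=cv2.INTER_CUBIC))
s=now()
plan(s,[(D+.025*n,rot(144),3),(D+.003*n,rot(144),3)])
E
```

```text
15.7 [0.5052 0.1185 0.168 ] [162.73  22.25 146.35] op 0.0739 F [ 0.2 -0.5 -0.3] q [ 15.5 -27.  -31.4  58.1  -4.6  44.6]
[[[-0.5, 0, 14.5, 0, 0, 0], [-0.5, 0.5, 15, 0, 0, 0], [-0.9, 0, 14.7, -0.001, -0.002, 0.001], [0, 0, 7.5, 0, 0, 0], [0, 0, 7, 0, 0, 0]]]
[[[0.1, 0, 7.5, 0, 0, 0]]]
end [0.5377 0.1211 0.1103] [162.64  22.34 146.25] 6
```

View pics/j_s.png

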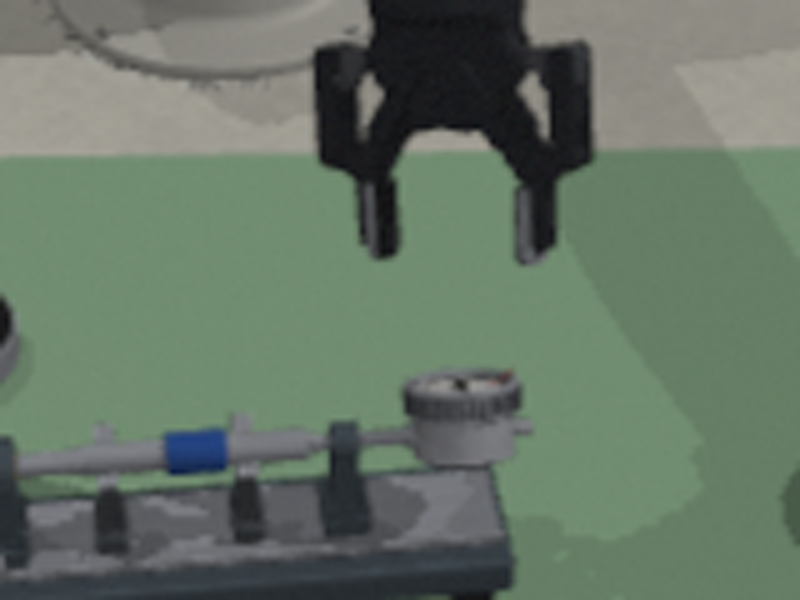

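Emit:
servo_tool([
  [[-0.5, 0, 14.5, 0, 0, 0], [-0.5, 0.5, 15, 0, 0, 0], [-0.9, 0, 14.7, -0.001, -0.002, 0.001], [0, 0, 7.5, 0, 0, 0], [0, 0, 0, 0, 0, 0]],
])

```text
time: 16.2
ee_pos: [0.5319, 0.119, 0.1228]
tcp_rot: [162.7, 22.3, 146.1]
wrist_force: [-0.2, -0.5, -0.7]
opening: 0.0743
```

Emit:
servo_tool([
  [[0, 0, 7, 0, 0, 0], [0.1, 0, 7.5, 0, 0, 0], [0, 0, 0, 0, 0, 0], [0, 0, 0, 0, 0, 0]],
])

```text
time: 16.6
ee_pos: [0.5389, 0.1204, 0.1115]
tcp_rot: [162.6, 22.4, 146.1]
wrist_force: [0.4, -0.1, -0.5]
opening: 0.0738
```

```bash
python3 - <<'E'
from dial import *
from workcell import bot
a=bot.camera("scene")["color"][:,:,::-1]
cv2.imwrite("pics/k_s.png",cv2.resize(a[150:270,275:435],None,fx=5,fy=5,interpolation=cv2.INTER_CUBIC))
s=now()
print((s[0]-D)@np.c_[e1,e2,n]*1000)
E
```

```text
16.65 [0.539  0.1204 0.1118] [162.56  22.41 146.13] op 0.0741 F [ 0.3 -0.2  0.4] q [ 14.6 -21.4 -33.9  49.7  -4.2  44. ]
[ 1.75706394 -0.76678833  3.82614581]
```

View pics/k_s.png

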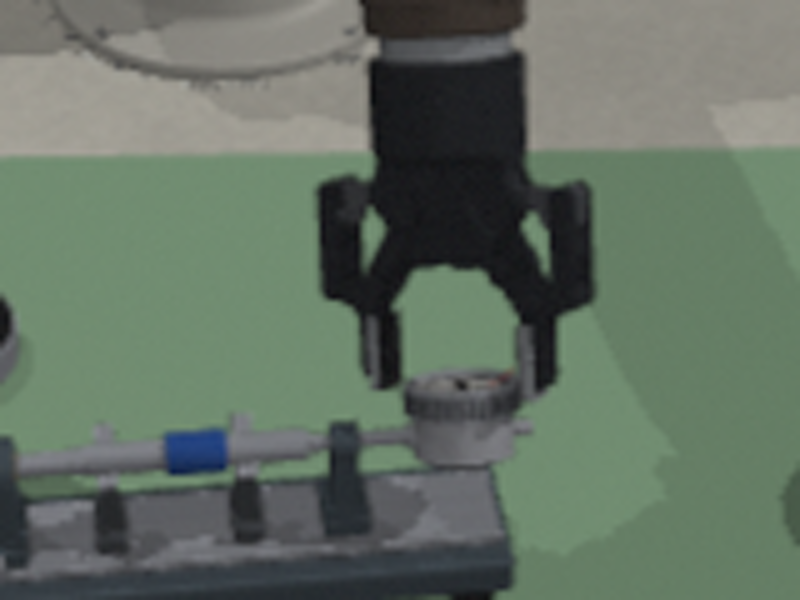

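```bash
python3 - <<'E'
from dial import *
S=C();S.__dict__=b
s=now();y=s[1].apply([0,1,0]);z=s[1].apply([0,0,1]);x=s[1].apply([1,0,0])
for sg in(-1,1):
  for d in (0,6,12,19):
    for xx in(-.011,.011):
      u=proj(S,s[0]+sg*y*.041+z*d/1e3+xx*x)[0];print(sg,d,xx,((u+.5-[275,150])*5-.5).round())
for d in(0,-.016):
  print([((proj(S,D+d*n+.029*(np.cos(t)*e1+np.sin(t)*e2))[0]+.5-[275,150])*5-.5).round().tolist() for t in(0,1.57,3.14,4.71)])
E
```

```text
16.65 [0.539  0.1204 0.1118] [162.56  22.41 146.13] op 0.0741 F [ 0.3 -0.2  0.4] q [ 14.6 -21.4 -33.9  49.7  -4.2  44. ]
-1 0 -0.011 [373. 371.]
-1 0 0.011 [395. 362.]
-1 6 -0.011 [374. 383.]
-1 6 0.011 [395. 373.]
-1 12 -0.011 [375. 395.]
-1 12 0.011 [396. 385.]
-1 19 -0.011 [375. 409.]
-1 19 0.011 [397. 399.]
1 0 -0.011 [524. 382.]
1 0 0.011 [544. 372.]
1 6 -0.011 [524. 394.]
1 6 0.011 [544. 384.]
1 12 -0.011 [524. 406.]
1 12 0.011 [544. 396.]
1 19 -0.011 [525. 421.]
1 19 0.011 [545. 410.]
[[468.0, 391.0], [518.0, 374.0], [450.0, 366.0], [400.0, 383.0]]
[[470.0, 424.0], [519.0, 406.0], [452.0, 397.0], [402.0, 415.0]]
```

Emit:
servo_tool([
  [[1.8, -0.4, 2.5, 0, 0, 0], [0, 0, 2.5, 0, 0, 0], [0, 0, 0, 0, 0, 0]],
])

```text
time: 16.95
ee_pos: [0.5397, 0.1212, 0.1061]
tcp_rot: [162.6, 22.4, 146.1]
wrist_force: [0.3, -0.8, -0.3]
opening: 0.0742
```

Emit:
servo_tool([
  [[0, 0, 0, 0, 0, 0], [0, 0, 0, 0, 0, 0], [0, 0, 0, 0, 0, 0], [0, 0, 0, 0, 0, 0]],
], gripper=50, newtons=30)

```text
time: 17.35
ee_pos: [0.5399, 0.1218, 0.1071]
tcp_rot: [162.5, 22.4, 146.2]
wrist_force: [-3.9, 4.6, 3.2]
opening: 0.0572
```

```bash
python3 - <<'E'
from dial import *
from workcell import bot
s=now()
print((s[0]-D)@np.c_[e1,e2,n]*1000, bot.get_obs()["torque"])
E
```

```text
17.35 [0.5399 0.1218 0.1071] [162.48  22.4  146.15] op 0.0572 F [-3.9  4.6  3.2] q [ 14.7 -21.2 -34.3  49.   -4.2  44. ]
[ 0.45657595  0.5412511  -0.88623309] [0.97618916 0.57470493 0.51048169]
```

Emit:
servo_tool([
  [[0, 0, 0, 0, 0, 0.05], [0, 0, 0, 0, 0, 0.08], [0, 0, 0, 0, 0, 0.09], [0, 0, 0, 0, 0, 0.09], [0, 0, 0, 0, 0, 0.09]],
])

```text
time: 17.85
ee_pos: [0.54, 0.1219, 0.1071]
tcp_rot: [155.3, 14.0, 123.5]
wrist_force: [-2.1, 5.0, 3.1]
opening: 0.057
```

Emit:
servo_tool([
  [[0, 0, 0, 0, 0, 0.1], [0, 0, 0, 0, 0, 0.1], [0, 0, 0, 0, 0, 0.1], [0, 0, 0, 0, 0, 0.1], [0, 0, 0, 0, 0, 0.1]],
])

```text
time: 18.35
ee_pos: [0.5401, 0.122, 0.1072]
tcp_rot: [151.8, 1.0, 97.6]
wrist_force: [-1.3, 5.3, 2.9]
opening: 0.0566
```

Emit:
servo_tool([
  [[0, 0, 0, 0, 0, 0.1], [0, 0, 0, 0, 0, 0.1], [0, 0, 0, 0, 0, 0.1], [0, 0, 0, 0, 0, 0.1], [0, 0, 0, 0, 0, 0.1]],
])

```text
time: 18.85
ee_pos: [0.5403, 0.1219, 0.1073]
tcp_rot: [154.4, -12.2, 72.0]
wrist_force: [0.9, 5.5, 1.8]
opening: 0.0567
```

Emit:
servo_tool([
  [[0, 0, 0, 0, 0, 0.1], [0, 0, 0, 0, 0, 0.1], [0, 0, 0, 0, 0, 0.1], [0, 0, 0, 0, 0, 0.1], [0, 0, 0, 0, 0, 0.08]],
])

```text
time: 19.35
ee_pos: [0.5404, 0.1218, 0.1074]
tcp_rot: [162.5, -22.5, 45.2]
wrist_force: [1.5, 4.6, 2.2]
opening: 0.0567
```

Emit:
servo_tool([
  [[0, 0, 0, 0, 0, 0], [0, 0, 0, 0, 0, 0]],
])

```text
time: 19.55
ee_pos: [0.5404, 0.1218, 0.1073]
tcp_rot: [162.4, -22.4, 45.4]
wrist_force: [1.5, 4.7, 2.4]
opening: 0.057
```

```bash
python3 - <<'E'
from dial import *
from workcell import bot
s=now()
print((s[0]-D)@np.c_[e1,e2,n]*1000, bot.get_obs()["torque"])
a=bot.camera("scene")["color"][:,:,::-1]
cv2.imwrite("pics/l2_s.png",cv2.resize(a[150:270,275:435],None,fx=5,fy=5,interpolation=cv2.INTER_CUBIC))
a=bot.camera("top")["color"][:,:,::-1]
cv2.imwrite("pics/l2_t.png",cv2.resize(a[225:315,200:400],None,fx=4,fy=4,interpolation=cv2.INTER_CUBIC))
E
```

```text
19.55 [0.5404 0.1218 0.1073] [162.43 -22.45  45.42] op 0.057 F [1.5 4.7 2.4] q [ 14.7 -21.2 -34.3  49.   -4.2 151.8]
[ 1.02277551  0.48990812 -0.87693573] [ 0.79624482 -0.14736321  0.39175242]
```

View pics/l2_s.png

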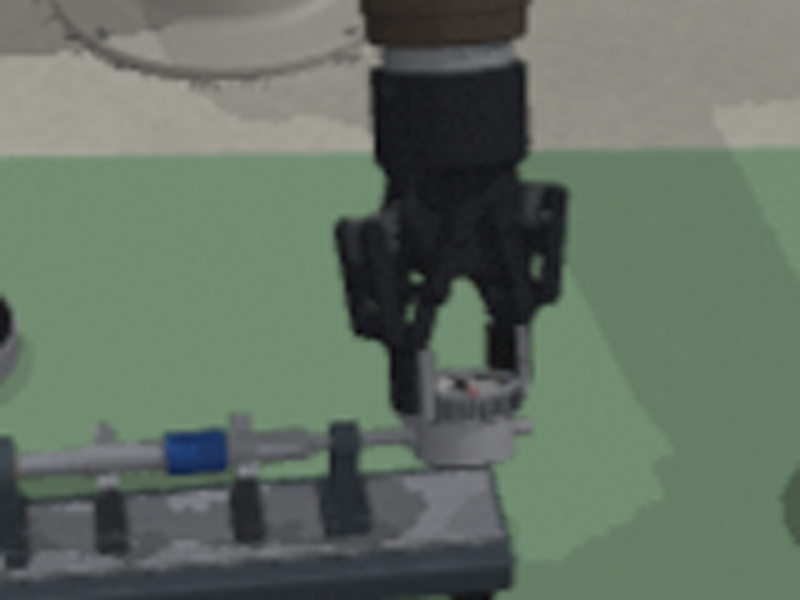

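View pics/l2_t.png

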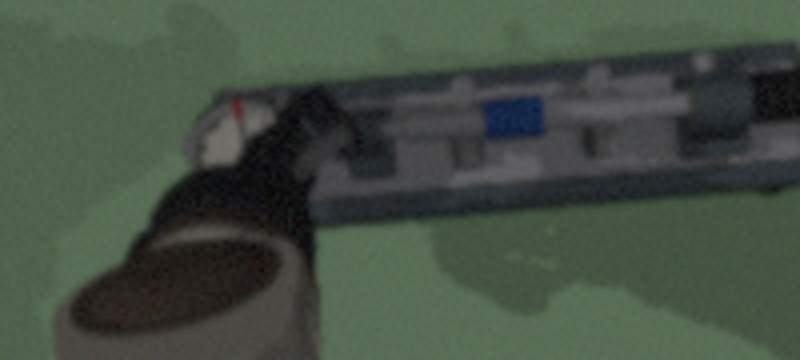

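Emit:
servo_tool([
  [[0, 0, 0, 0, 0, 0], [0, 0, 0, 0, 0, 0], [0, 0, 0, 0, 0, 0], [0, 0, 0, 0, 0, 0]],
], gripper=73)

```text
time: 20.05
ee_pos: [0.5396, 0.121, 0.1062]
tcp_rot: [162.5, -22.3, 45.4]
wrist_force: [0.4, 0.2, -0.3]
opening: 0.0725
```

Emit:
servo_tool([
  [[0, 0, -15, 0, 0, 0], [0, 0, -25, 0, 0, 0], [0, 0, -30, 0, 0, 0], [0, 0, -30, 0, 0, 0], [0, 0, 0, 0, 0, 0]],
])

```text
time: 20.55
ee_pos: [0.4934, 0.1168, 0.1994]
tcp_rot: [162.3, -22.6, 45.5]
wrist_force: [0.9, -0.2, 0.8]
opening: 0.0729
```

```bash
python3 - <<'E'
from dial import *
from workcell import bot
s=now()
a=bot.camera("top")["color"][:,:,::-1]
cv2.imwrite("pics/m_t.png",cv2.resize(a[225:315,200:400],None,fx=4,fy=4,interpolation=cv2.INTER_CUBIC))
plan(s,[(s[0]+[-.1,.15,.03],s[1],6)])
E
```

```text
20.55 [0.4934 0.1168 0.1994] [162.26 -22.63  45.45] op 0.0729 F [ 0.9 -0.2  0.8] q [ 15.8 -29.2 -29.5  61.7  -4.8 152.8]
[[[7.5, -27.5, -11, 0, 0, 0], [7.5, -27, -11, 0, 0, 0], [7.5, -27.5, -11.5, 0, 0, 0], [8, -27.5, -11, 0, 0, 0], [7.5, -27, -11, 0, 0, 0]]]
[[[7.5, -27.5, -11.2, 0, 0, 0]]]
end [0.3934 0.2668 0.2294] [162.26 -22.63  45.45] 6
```

View pics/m_t.png

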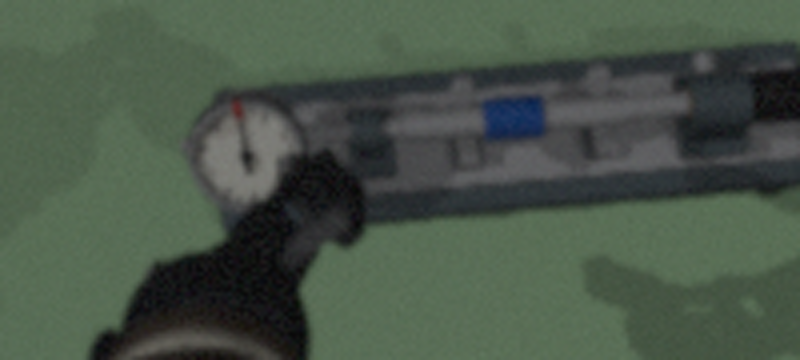

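Red mark sits at about the pointer's tip. I'll clear the view and measure carefully.

Emit:
servo_tool([
  [[7.5, -27.5, -11, 0, 0, 0], [7.5, -27, -11, 0, 0, 0], [7.5, -27.5, -11.5, 0, 0, 0], [8, -27.5, -11, 0, 0, 0], [0, 0, 0, 0, 0, 0]],
])

```text
time: 21.1
ee_pos: [0.4252, 0.2192, 0.2143]
tcp_rot: [162.5, -22.3, 45.6]
wrist_force: [0.3, 1.3, -0.1]
opening: 0.0732
```

```bash
cat > meas.py <<'E'
from dial import *
from workcell import bot
import sys
tag=sys.argv[1]
s=now()
a=np.mean([bot.camera("top")["color"].astype(float) for _ in range(8)],0)[:,:,::-1];np.save(f"top_{tag}.npy",a)
b_=cv2.resize(a[240:290,235:310].astype(np.float32),None,fx=10,fy=10,interpolation=cv2.INTER_CUBIC)
cv2.imwrite(f"pics/{tag}_d.png",(255*(np.clip(b_/200,0,1))**.6).astype(np.uint8))
hub=up(268,242,10,235,240)
r=a[:,:,2]-np.maximum(a[:,:,0],a[:,:,1]);w=np.clip(r-12,0,None);w[:240]=0;w[290:]=0;w[:,:235]=0;w[:,310:]=0
yy,xx=np.mgrid[:480,:640];c=((w*xx).sum()/w.sum(),(w*yy).sum()/w.sum());print("red",c,ang(hub,c))
g=a.mean(2).astype(np.float32);H=inplane(*hub);rr=r.astype(np.float32)
for rad in (-6,-7,8,10,12,14,16,18,20,22,24,26,28):
    ts=np.arange(-30,31,1.);o=[]
    for t in ts:
        X=D0+(H[0]/1e3+rad/1e3*np.cos(np.radians(t)))*e1+(H[1]/1e3+rad/1e3*np.sin(np.radians(t)))*e2
        u,v=proj(T,X)[0];o.append([cv2.remap(q,np.float32([[u]]),np.float32([[v]]),cv2.INTER_CUBIC)[0,0] for q in(g,rr)])
    o=np.array(o)
    d=np.clip(np.median(o[:,0])-8-o[:,0],0,None);e=np.clip(o[:,1]-12,0,None)
    print(rad,"dark",((d*ts).sum()/max(d.sum(),1)).round(1),d.sum().round(),"red",((e*ts).sum()/max(e.sum(),1)).round(1),e.sum().round())
E
python3 meas.py n
```

```text
21.1 [0.4252 0.2192 0.2143] [162.49 -22.28  45.56] op 0.0732 F [ 0.3  1.3 -0.1] q [ 34.5 -30.5 -28.1  67.3 -13.  169.5]
red (np.float64(258.8881846989588), np.float64(251.83521955636036)) (np.float64(4.881268827279851), np.float64(24.831955462538804))
-6 dark 3.4 43.0 red 0.0 0.0
-7 dark 4.4 73.0 red 0.0 0.0
8 dark 2.7 154.0 red 0.0 0.0
10 dark 2.5 175.0 red 0.0 0.0
12 dark 2.9 193.0 red 0.0 0.0
14 dark 3.0 289.0 red 0.0 0.0
16 dark 3.4 316.0 red 0.0 0.0
18 dark 3.6 248.0 red 0.0 0.0
20 dark 3.9 255.0 red 3.6 72.0
22 dark 4.8 214.0 red 4.5 255.0
24 dark 5.6 146.0 red 5.0 376.0
26 dark 4.5 92.0 red 5.2 350.0
28 dark 4.2 20.0 red 4.9 213.0
```

View pics/n_d.png

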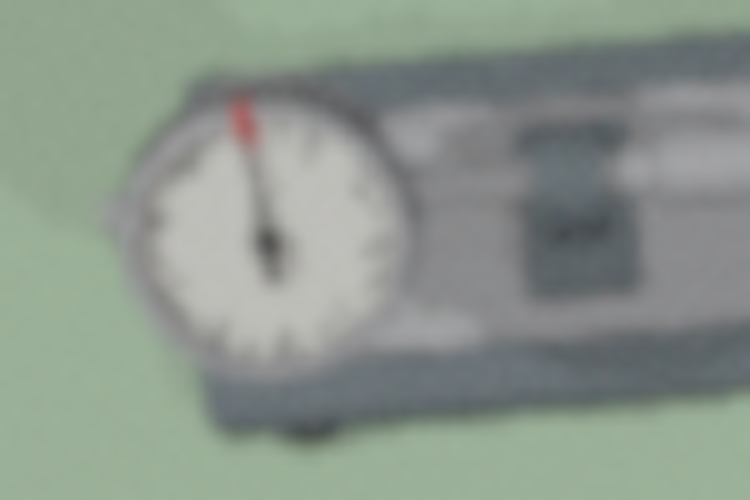

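```bash
python3 - <<'E'
from dial import *
from workcell import bot
s=now()
p=bot.camera("scene");a=p["color"][:,:,::-1]
cv2.imwrite("pics/o_s.png",cv2.resize(a[170:360,140:500],None,fx=2.2,fy=2.2,interpolation=cv2.INTER_CUBIC))
for l in ["parts_tray","movement_cushion","dome_cover","red_press"]: print(l,[d["rect"] for d in bot.look_for(p,l)[:1]])
E
```

```text
21.5 [0.4267 0.2161 0.2146] [162.46 -22.29  45.29] op 0.0726 F [ 0.1 -0.8 -0.4] q [ 34.1 -30.5 -28.1  67.3 -13.  169.3]
parts_tray [[347.2, 222.0, 36.1, 25.5]]
movement_cushion [[245.1, 202.9, 32.2, 25.9]]
dome_cover [[244.0, 307.0, 41.3, 43.9]]
red_press [[364.9, 277.5, 52.1, 69.6]]
```

View pics/o_s.png

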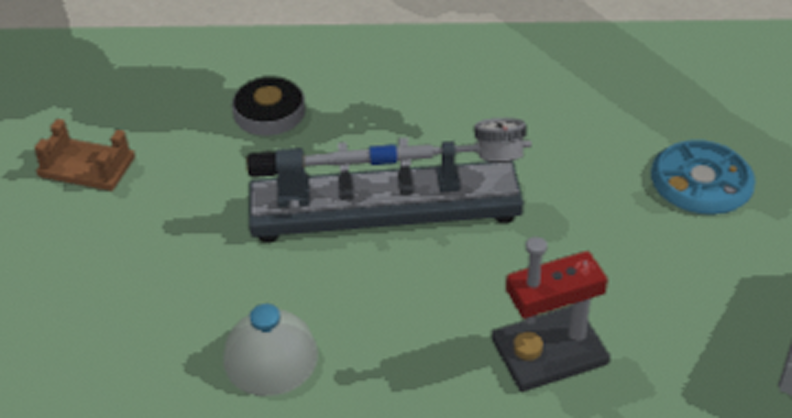

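Everything is in place: the rod is clamped with the knob against the tailstock, and the tray (tray centre at about picture 703, 177) and the other bystanders stand where they were.

```bash
python3 -c "
from workcell import bot
print(bot.job_done())"
```

```text
the job is handed in; nothing more can be done
None
```

The comparator is zeroed and the job is handed in at about 21.5 s of the 67 s allowed. No verdict was reported.

- **Rod:** I lifted it from its rest and released it in the two vees. The picture taken before clamping shows it lying in both vees with free gaps to the runner and the plunger.
- **Runner:** I pinched the knob and pushed it in by about 18.7 mm. It hit a hard stop, with the force rising to about 33 N and no further travel. The last picture shows the knob's shoulder against the tailstock and the rod touching the plunger.
- **Bezel:** I turned it about 108° clockwise, then let go and backed off. In an 8-frame average from the top camera, the zero mark reads about 4.7° and the pointer about 3.5–4°. The difference of about 1° (about 0.4 mm) is inside the 2 mm limit.
- **Other checks:** The arm stands clear with no wrist force beyond noise, and the picture shows the bystanders where they were at the start.
- **Disagreements:**
  - In the final check, the detector boxed the dial gauge when asked for the tray. I judged by eye that the tray had not moved.
  - The top and scene cameras placed the comparator about 2 mm and 0.5° apart. I used their joint fit, and it worked.
  - The gripper opening read 1–1.5 mm under the true diameters.

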